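# End of the painting round: stop the timer, rinse and lay up the brushes

## Task

The painting round is over: first turn the round timer's knob all the way back to its zero stop so that it does not ring. Then rinse every brush that is on the table by dipping its bristles well into the pink pot, lightest colour first so that the pot stays clean (yellow, red, blue, black; some may be missing), and lay each one to dry across both rails of the wooden brush rest, each in its own notch and centred on the rest. Leave the pot standing and everything else on the table where it is.

Things in the scene. Friction and masses are not known exactly. Their poses are not given: they have to be found in the camera images.
- timer: the round timer: grey wedge-shaped housing 150 x 160 mm, fixed on rubber feet; origin under its centre on the table, front side (-x) low, back (+x) high. Its white dial slopes 14 degrees down towards -x (dial centre 66 mm up); a long red mark at the dial's +x edge is zero, the other marks follow clockwise. Stands anywhere on the left half, turned up to 0.35 rad
- timer_knob (a joint): the timer's black knob: 0 at its hard zero stop, grows clockwise (seen from above) to 5 rad; so it goes back to zero anticlockwise. Has no spring: it stays where it is left (friction about 0.04 N m)
- timer_knob_grip (a point): point to grip on the knob's axis, 25 mm above the dial. The knob is an upright bar 46 mm long, 13 mm thick, whose top is 8 mm above this point, on a thin round skirt (52 mm across, top 21 mm below this point). Turns with the knob: x along the bar towards its red pointer, z along the knob's axis away from the dial (14 degrees off vertical). At zero its x points along the dial to the red mark
- rest: wooden brush rest, fixed: two parallel rails 272 mm long, along its y, 12 mm thick, at x = -45 and +45 mm, 90 mm apart between centres. Four notches 32 to 34 mm wide at y = -90, -30, 30 and 90 mm, floor of the notches 30 mm above the table, ridges between them 40 mm. Origin on the table under its centre. A brush lies across both rails, along the rest's x, in opposite notches
- pot: pink rinsing pot, open and empty, 100 mm across at the rim, 82 at the foot, 75 mm high, wall 4 mm, inner floor 5 mm up; loose, 350 g; origin in the middle of its underside, z up
- pot_rim (a point): centre of the rinsing pot's mouth, at rim height (75 mm above its foot)
- brush_yellow_mid (a point): centre of the brush with the yellow handle and yellow bristles: a flat wash brush 180 mm long that lies flat and does not roll, about 30 g. x along it towards the bristles, z out of its flat side. Handle 15 mm wide, 12 mm thick from -52 to +25 mm (thinner, 11 x 9 mm, behind that), metal ferrule 20 x 12 mm from +25 to +57 mm, bristles (rigid) 22 x 9 mm from +57 to +90 mm; this point is half-way through the thickness. None if the brush is not there
- brush_yellow_tip (a point): end of the bristles of the yellow brush, 90 mm from its centre along its x
- brush_red_mid (a point): centre of the brush with the red handle and red bristles: a flat wash brush 180 mm long that lies flat and does not roll, about 30 g. x along it towards the bristles, z out of its flat side. Handle 15 mm wide, 12 mm thick from -52 to +25 mm (thinner, 11 x 9 mm, behind that), metal ferrule 20 x 12 mm from +25 to +57 mm, bristles (rigid) 22 x 9 mm from +57 to +90 mm; this point is half-way through the thickness. None if the brush is not there
- brush_red_tip (a point): end of the bristles of the red brush, 90 mm from its centre along its x
- brush_blue_mid (a point): centre of the brush with the blue handle and blue bristles: a flat wash brush 180 mm long that lies flat and does not roll, about 30 g. x along it towards the bristles, z out of its flat side. Handle 15 mm wide, 12 mm thick from -52 to +25 mm (thinner, 11 x 9 mm, behind that), metal ferrule 20 x 12 mm from +25 to +57 mm, bristles (rigid) 22 x 9 mm from +57 to +90 mm; this point is half-way through the thickness. None if the brush is not there
- brush_blue_tip (a point): end of the bristles of the blue brush, 90 mm from its centre along its x
- brush_black_mid (a point): centre of the brush with the black handle and black bristles: a flat wash brush 180 mm long that lies flat and does not roll, about 30 g. x along it towards the bristles, z out of its flat side. Handle 15 mm wide, 12 mm thick from -52 to +25 mm (thinner, 11 x 9 mm, behind that), metal ferrule 20 x 12 mm from +25 to +57 mm, bristles (rigid) 22 x 9 mm from +57 to +90 mm; this point is half-way through the thickness. None if the brush is not there
- brush_black_tip (a point): end of the bristles of the black brush, 90 mm from its centre along its x
- tape: roll of masking tape, 88 mm across, 19 mm high, a bystander: leave it where it is; origin under its centre
- paint_tin: rust-red paint tin, open, about 125 x 115 mm, 27 mm high, a bystander: leave it where it is; origin under its centre
- sponge: yellow sponge, 75 x 55 x 28 mm, a bystander: leave it where it is; origin under its centre
- pen: black drawing pen, 140 mm long, 11 mm thick, a bystander: leave it where it is; origin under its centre
- brush_yellow: the whole yellow brush; origin under its centre, on its flat side (6 mm below point brush_yellow_mid), same axes
- brush_red: the whole red brush; origin under its centre, on its flat side (6 mm below point brush_red_mid), same axes
- brush_blue: the whole blue brush; origin under its centre, on its flat side (6 mm below point brush_blue_mid), same axes
- brush_black: the whole black brush; origin under its centre, on its flat side (6 mm below point brush_black_mid), same axes
Mind the look-alikes: they are no part of the job. Of the things that look like the brush_yellow, the larger one is meant.

How it is judged:
On the way, in this order (a step that is already met when the one before it is completed fails the run):
1. the timer's knob is fully back at its zero stop (within 0.06 rad) (value of joint timer_knob below 0.06 rad), for 0.3 s.
2. the yellow brush, held in the gripper, has the end of its bristles inside the rinsing pot, at least 15 mm below the rim (z of brush_yellow_tip in the frame of pot_rim below -0.015 m and horizontal distance between brush_yellow_tip and pot_rim below 0.046 m and contact force between the fingers and brush_yellow above 0.5 N), for 0.2 s.
3. the red brush, held in the gripper, has the end of its bristles inside the rinsing pot, at least 15 mm below the rim (z of brush_red_tip in the frame of pot_rim below -0.015 m and horizontal distance between brush_red_tip and pot_rim below 0.046 m and contact force between the fingers and brush_red above 0.5 N), for 0.2 s.
4. the blue brush, held in the gripper, has the end of its bristles inside the rinsing pot, at least 15 mm below the rim (z of brush_blue_tip in the frame of pot_rim below -0.015 m and horizontal distance between brush_blue_tip and pot_rim below 0.046 m and contact force between the fingers and brush_blue above 0.5 N), for 0.2 s.
5. the black brush, held in the gripper, has the end of its bristles inside the rinsing pot, at least 15 mm below the rim (z of brush_black_tip in the frame of pot_rim below -0.015 m and horizontal distance between brush_black_tip and pot_rim below 0.046 m and contact force between the fingers and brush_black above 0.5 N), for 0.2 s.
At the end, for the whole second after the job is handed in: knob within 0.06 rad of zero; every brush present lies at rest in a notch of the rest, its centre within 30 mm of the rest's middle line, 32 to 42 mm above the table, along the rest's x within 0.25 rad (bristles either way); pot upright on the table (value of joint timer_knob below 0.06 rad and angle between pot's own z axis and vertical below 0.08 rad and height (world z) of pot below 0.006 m and x of brush_yellow_mid in the frame of rest between -0.03 and 0.03 m and y of brush_yellow_mid in the frame of rest between -0.105 and 0.105 m and height (world z) of brush_yellow_mid between 0.032 and 0.042 m and angle between the x axis of each of brush_yellow_mid, brush_red_mid, brush_blue_mid, brush_black_mid and the x axis of rest, either way round below 0.25 rad and linear speed of each of brush_yellow, brush_red, brush_blue, brush_black below 0.02 m/s and x of brush_red_mid in the frame of rest between -0.03 and 0.03 m and y of brush_red_mid in the frame of rest between -0.105 and 0.105 m and height (world z) of brush_red_mid between 0.032 and 0.042 m and x of brush_blue_mid in the frame of rest between -0.03 and 0.03 m and y of brush_blue_mid in the frame of rest between -0.105 and 0.105 m and height (world z) of brush_blue_mid between 0.032 and 0.042 m and x of brush_black_mid in the frame of rest between -0.03 and 0.03 m and y of brush_black_mid in the frame of rest between -0.105 and 0.105 m and height (world z) of brush_black_mid between 0.032 and 0.042 m); the robot touches nothing.
It fails at once if the tape, paint tin, sponge or pen is pushed more than 30 mm from its place (distance of any of tape, paint_tin, sponge, pen from where it was at the start of the episode above 0.03 m).
It fails at once if the rinsing pot is tipped over (angle between pot's own z axis and vertical above 0.7 rad).
Of brush_yellow, brush_red, brush_blue, brush_black only 3 to 4 are there at a start; the rules pass over those that are not, and their reading is None.
At some moment in a run one of brush_yellow, brush_red, brush_blue, brush_black, pot may be knocked a few centimetres aside while the robot is not near it.
It also fails if it takes over 210 s, if anything falls off the work surface, if the arm or the gripper's body presses on something with over 40 N, if the wrist force passes 120 N, or if a joint passes its speed limit or range.

## Robot

A 6-joint arm with a two-finger parallel gripper is mounted at the origin on the work surface. World frame = base frame: x ahead of the robot, y to its left, z up, the work surface at z = 0. Lengths are in m, angles in rad, forces in N, time in s.
With the tool pointing down it reaches from about 0.3 to 0.85 m from the base axis. Payload 4.2 kg.
Tool frame: the origin (TCP) lies midway between the tips of the shut fingers; the grasp point (between the pads) lies 19 mm behind it; z points along the fingers, y is the line along which they close (so a half turn about z gives the same grasp; the last joint's range is limited). The gripper opens to 91 mm and grips with 3 to 60 N. Pads are 32 mm wide; open, the fingers measure 118 mm over their backs; the gripper's body (76 mm by 178 mm) begins 60 mm behind the grasp point.
Start: joints at [1.141, 0.32, 1.565, -0, 1.257, -0.02], TCP at [0.229, 0.527, 0.214] pointing down, gripper open.
Joint ranges: [-3.11, 3.11], [-0.84, 2.01], [0.21, 2.61], [-1.34, 4.49], [0.05, 2.63], [-2.56, 2.56]. Speed limits (rad/s): [2.57, 2.57, 3.14, 3.14, 3.14, 3.14].

## Interface

Orientations are given as a unit quaternion [x, y, z, w].
In Python, from bench import monitor, eyes, job gives the robot as it stands.
- The arm moves only by the tool jog_arm, never from a script. Its argument "motion" is a list of rows, each a list of 7 numbers: the finger opening in cm, from 0 to 9.12, then the shift along the tool's x, y, z in cm, then the turn, a rotation vector about the tool's x, y, z in degrees. A call has 1 to 12 rows; each row shifts and turns the commanded pose from where the row before left it, along the tool's axes as they then stand; what a row does not reach is not made up. A row lasts 1/12 s, in which the tool goes at most 41.7 mm and 7.16 degrees, less where a joint would pass 70% of its speed; a pose out of reach is approached as far as the arm can. A call with a gripper value outside its range is refused whole. The fingers move at their own pace and stop on an object; "grip_force" is the grip in N (left out, the last holds). Time passes only in rows, so rows that do not move let the fingers close. It gives the time, the measured TCP pose, the force, the opening and the grip force at its end, in the units of the state.
- monitor.get_obs(): the state, without advancing time (a new reading comes with each control period).
- eyes.read_camera(name): name is "scene" or "top" or "wrist"; returns the picture (400x640x3 uint8, blue, green, red); there is no depth.
- eyes.camera_info(name): a dict with "mtx" (3x3 intrinsics, pixels), "eye" and "attitude" of the camera in the world; the wrist camera has in their place "tool_from_camera" (4x4, takes a point from camera to tool coordinates, whose origin is the TCP and whose axes are the flange's). Camera axes: x right, y up, looking along -z (the intrinsics and any distortion apply to the point x, -y, -z); pixel columns grow to the right and rows downward; lengths in m; the calibration is good to about 2 mm. A picture is of the moment at which its call begins: read the wrist's pose just before it. camera_info takes no time and is no camera call.
- job.job_done(): hands the job in; it is judged then, once.
The state is a dict: "t": time; "joint_pos": joint angles; "joint_vel": joint speeds; "effort": joint torques, N m; "tool_pos": TCP position; "tcp_rot": TCP orientation; "ft_force": force on the tool from outside, world axes, zero at the start; "moment": the same for the moment, N m; "finger_gap": finger opening in m; "gripper_force": force on a finger pad.
Only numpy, scipy, OpenCV 4.12 (cv2) and the standard library are available. Lean on these libraries where they do the work, as an engineer would, in place of code of your own. Each camera call takes 0.05 s, during which the arm holds its last target. There are 200 camera calls.

## Working session

There is one attempt and no reset: what is moved stays moved. The work goes in short steps, Python scripts to look and compute and a tool call to move; the robot and the scene stay as the last step left them, time stands still between calls to the robot, and variables do not carry over. Pictures are saved under pics/ and viewed, at most 14 in all, crops included, and the job is handed in when it is done.

Besides the shell and the picture viewer there is one more tool, called after ">>>" by a JSON object that holds its "name" and its "arguments". jog_arm: Moves the arm, as the interface text tells. Its arguments: {"type":"object","properties":{"motion":{"type":"array"},"grip_force":{"type":"number"}},"required":["motion"]}

```bash
ls; mkdir -p pics; python3 - <<'E'
from bench import monitor, eyes, job
import cv2
print(monitor.get_obs())
for n in("scene","top","wrist"):
    print(n,eyes.camera_info(n))
    cv2.imwrite(f"pics/{n}0.png",eyes.read_camera(n))
E
```

```text
pics
{'t': 0.0, 'joint_pos': array([ 1.14099346e+00,  3.20288581e-01,  1.56571011e+00, -4.79133907e-06,
        1.25736531e+00, -1.99974814e-02]), 'joint_vel': array([-0.0001541 , -0.00039557, -0.00136653,  0.00182535,  0.00099506,
       -0.00145334]), 'effort': array([ 6.48019450e-04, -4.12464058e+01, -2.31977212e+01,  7.28400098e-02,
        4.55068960e-02, -1.37370989e-04]), 'tool_pos': array([0.22888322, 0.52692274, 0.21311011]), 'tcp_rot': array([ 2.03471082e-01,  9.79080556e-01, -8.63877676e-04, -1.95292410e-04]), 'ft_force': array([-0.79234825, -1.02312953, -0.4054554 ]), 'moment': array([-0.04263255,  0.00339779,  0.01301271]), 'gripper_force': 0.0, 'finger_gap': 0.09111576164458886}
scene {'mtx': array([[443.15695949,   0.        , 318.43625913],
       [  0.        , 443.15695949, 202.22023124],
       [  0.        ,   0.        ,   1.        ]]), 'eye': array([ 0.90363679, -0.73207114,  0.71841573]), 'attitude': array([0.43320802, 0.1159282 , 0.21109487, 0.86852198])}
top {'mtx': array([[365.33097436,   0.        , 318.88933741],
       [  0.        , 365.33097436, 198.7345572 ],
       [  0.        ,   0.        ,   1.        ]]), 'eye': array([0.42487944, 0.00761175, 1.14845597]), 'attitude': array([ 0.02857953, -0.01976793, -0.70012924,  0.71317003])}
wrist {'mtx': array([[350.03119961,   0.        , 316.93187506],
       [  0.        , 350.03119961, 196.47270434],
       [  0.        ,   0.        ,   1.        ]]), 'tool_from_camera': array([[ 4.29190313e-04,  9.62063080e-01,  2.72826770e-01,
         7.71370664e-02],
       [ 9.99999908e-01, -4.16596022e-04, -1.04090306e-04,
        -5.28919275e-04],
       [ 1.35171063e-05,  2.72826789e-01, -9.62063170e-01,
        -1.69723636e-01],
       [ 0.00000000e+00,  0.00000000e+00,  0.00000000e+00,
         1.00000000e+00]])}
```

View pics/top0.png

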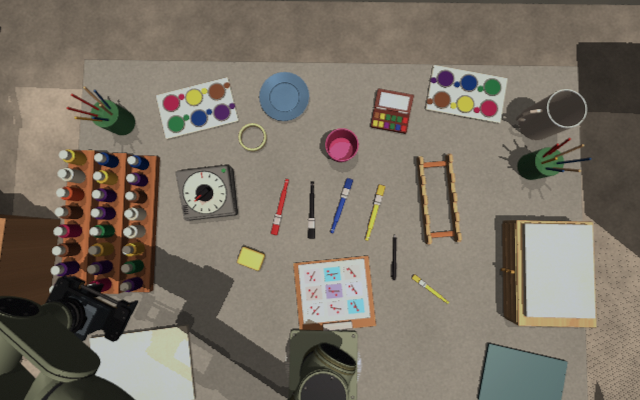

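View pics/scene0.png

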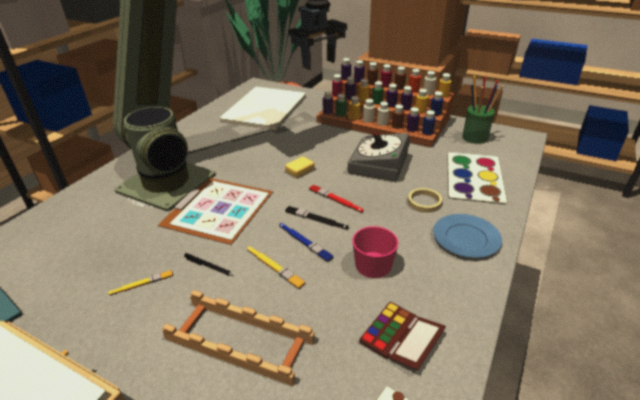

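The top view shows four full-size brushes: red (280,207), black (311,210), blue (342,205) and yellow (375,212). The pot is at (341,145), the rest at (438,198) and the timer at (206,192). Possible mix-ups:
- **Yellow:** the small yellow brush (430,289) and the sponge (251,258).
- **Black:** the pen (394,257).
- **Pot:** the tape ring (252,137) and the blue plate (284,96).

I choose the larger yellow brush at (375,212) and the flat black brush at (311,210). I'll check both in a close crop.

```bash
cat > h.py <<'E'
import numpy as np, cv2
from scipy.spatial.transform import Rotation as R
from bench import monitor, eyes, job
def cam(n):
    i=eyes.camera_info(n)
    if n!="wrist": return i["mtx"],R.from_quat(i["attitude"]).as_matrix(),i["eye"]
    o=monitor.get_obs(); T=i["tool_from_camera"]; Q=R.from_quat(o["tcp_rot"]).as_matrix()
    return i["mtx"],Q@T[:3,:3],o["tool_pos"]+Q@T[:3,3]
def ray(c,px):
    K,A,e=c; p=np.atleast_2d(np.asarray(px,float))
    d=np.c_[(p[:,0]-K[0,2])/K[0,0],-(p[:,1]-K[1,2])/K[1,1],-np.ones(len(p))]
    return d@A.T
def plane(c,px,z):
    d=ray(c,px); return c[2]+d*((z-c[2][2])/d[:,2])[:,None]
def tri(c1,p1,c2,p2):
    d1,d2=ray(c1,p1)[0],ray(c2,p2)[0]
    s=np.linalg.lstsq(np.c_[d1,-d2],c2[2]-c1[2],rcond=None)[0]
    a,b=c1[2]+s[0]*d1,c2[2]+s[1]*d2
    return (a+b)/2,np.linalg.norm(a-b)
def proj(c,P):
    K,A,e=c; q=(np.atleast_2d(P)-e)@A
    return np.c_[K[0,2]+K[0,0]*q[:,0]/-q[:,2],K[1,2]-K[1,1]*q[:,1]/-q[:,2]]
E
python3 - <<'E'
import cv2,numpy as np
a=cv2.imread("pics/top0.png")
c=cv2.resize(a[125:255,170:465],(800,352),interpolation=cv2.INTER_CUBIC)
cv2.imwrite("pics/c1.png",c)
E
```

```text
(no output)
```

View pics/c1.png

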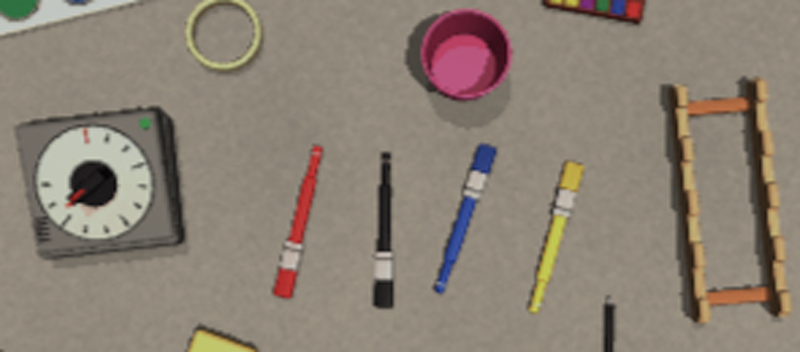

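The crop confirms the choices: each of the four brushes has a silver ferrule and wide bristles. Yellow and blue point their bristles up (+x); red and black point them down. The pen starts at (607,300) in the crop. The knob's pointer is at the lower left and the red zero mark is at the top, so it is about 4 rad from zero. Next I'll measure.

```bash
cat > m.py <<'E'
from h import *
def mask(im,col):
    h=cv2.cvtColor(im,cv2.COLOR_BGR2HSV); H,S,V=[h[...,i].astype(int) for i in range(3)]
    return {"yellow":(H>22)&(H<35)&(S>120)&(V>90),"red":((H<6)|(H>175))&(S>150)&(V>70),
     "blue":(H>105)&(H<128)&(S>120)&(V>50),"black":(V<52),"pink":(H>160)&(H<178)&(S>120),"white":(S<60)&(V>165)}[col].astype(np.uint8)
def blobs(m,box,amin=30):
    x0,y0,x1,y1=box; z=np.zeros_like(m); z[y0:y1,x0:x1]=m[y0:y1,x0:x1]
    c,_=cv2.findContours(z,cv2.RETR_EXTERNAL,cv2.CHAIN_APPROX_NONE)
    return sorted([k for k in c if cv2.contourArea(k)>amin],key=cv2.contourArea)[::-1]
def extents(cs):
    p=np.vstack([c[:,0,:] for c in cs]).astype(float); m=p.mean(0)
    u=np.linalg.svd(p-m,full_matrices=False)[2][0]; s=(p-m)@u
    w=lambda q:p[q].mean(0)
    return w(s<s.min()+2),w(s>s.max()-2)
E
python3 - <<'E'
from m import *
np.set_printoptions(precision=4,suppress=True)
t,s=cv2.imread("pics/top0.png"),cv2.imread("pics/scene0.png"); ct,cs=cam("top"),cam("scene")
bt={"red":(262,172,298,242),"black":(302,175,320,245),"blue":(325,172,356,240),"yellow":(360,180,390,246)}
bs={"red":(300,178,370,217),"black":(280,200,352,232),"blue":(270,218,335,265),"yellow":(240,240,310,292)}
for k in bt:
    e=extents(blobs(mask(t,k),bt[k],8)); f=extents(blobs(mask(s,k),bs[k],8))
    P=[plane(ct,q,.006)[0] for q in e]; Q=[plane(cs,q,.006)[0] for q in f]
    print(k,np.round(e,1).tolist(),np.array(P)[:,:2].tolist(),np.array(Q)[:,:2].tolist())
    for a in e:
        j=min(f,key=lambda q:np.linalg.norm(plane(cs,q,.006)-plane(ct,a,.006)))
        print("   tri",*tri(ct,a,cs,j))
# pot rim
for im,c,b in((t,ct,(315,120,365,170)),(s,cs,(345,220,405,285))):
    k=blobs(mask(im,"pink"),b)[0]; print("pot",cv2.boundingRect(k),cv2.fitEllipse(k),cv2.contourArea(k))
for im,c,b in((t,ct,(175,160,240,225)),(s,cs,(345,125,412,180))):
    k=blobs(mask(im,"white"),b)[0]; h=cv2.convexHull(k); print("dial",cv2.fitEllipse(h))
e1=cv2.fitEllipse(cv2.convexHull(blobs(mask(t,"white"),(175,160,240,225))[0]))[0]
e2=cv2.fitEllipse(cv2.convexHull(blobs(mask(s,"white"),(345,125,412,180))[0]))[0]
print(tri(ct,e1,cs,e2))
m=mask(t,"red"); x=blobs(m,(185,165,230,220),1); print([ (k.reshape(-1,2).mean(0),cv2.contourArea(k)) for k in x])
c=cv2.resize(t[160:225,175:240],(520,520),interpolation=cv2.INTER_CUBIC)
d=cv2.resize(s[285:385,155:320],(660,400),interpolation=cv2.INTER_CUBIC)
cv2.imwrite("pics/timer.png",c);cv2.imwrite("pics/rest_s.png",d)
E
```

```text
red [[286.2, 182.7], [273.6, 233.2]] [[0.5518263228162211, 0.12653976280387338], [0.3925606112351863, 0.161732288884865]] [[0.3933691833363231, 0.16147934737987313], [0.5487776690922304, 0.13017614585233006]]
   tri [0.551  0.1259 0.0098] 0.0009064222054298274
   tri [0.3928 0.1619 0.0055] 0.0005558203444207258
black [[312.0, 185.8], [310.7, 236.6]] [[0.543352187985325, 0.04501599435030684], [0.38439217516658686, 0.045861960239140825]] [[0.3876211561568058, 0.04249941556317072], [0.5410700777975213, 0.04608865034839049]]
   tri [0.5425 0.0446 0.0078] 0.0014306817388388322
   tri [0.3846 0.0462 0.0024] 0.0008627201001617791
blue [[349.9, 179.6], [332.8, 228.0]] [[0.5651155569530815, -0.07358567358088665], [0.41238396474586403, -0.02231701331605317]] [[0.4156109141153201, -0.022818259463119883], [0.5670262495033712, -0.07032333666985502]]
   tri [ 0.5664 -0.0726  0.0075] 0.0033026402076329134
   tri [ 0.4134 -0.0217  0.0042] 0.002416864861046345
yellow [[381.4, 185.8], [367.4, 235.6]] [[0.5473454582168695, -0.17257405767596726], [0.3908823597818707, -0.13034391032098183]] [[0.3800754787862778, -0.12588543210508063], [0.484710457799189, -0.15146726836766544]]
   tri [ 0.5268 -0.1768  0.0508] 0.038683386706370025
   tri [ 0.3887 -0.1312  0.014 ] 0.006100131248783484
pot (325, 129, 33, 33) ((341.18402099609375, 144.71142578125), (31.74075698852539, 32.199581146240234), 30.40254783630371) 799.5
pot (353, 227, 45, 50) ((374.3070373535156, 250.12091064453125), (43.57593536376953, 50.93177795410156), 3.1168599128723145) 1704.5
dial ((204.23077392578125, 192.0108642578125), (39.845558166503906, 41.794803619384766), 125.59099578857422)
dial ((379.330322265625, 145.22308349609375), (18.33854866027832, 42.46793746948242), 77.68659973144531)
(array([0.5135, 0.3647, 0.0662]), np.float64(0.0014656323395615903))
[(array([197.3571, 197.4286]), 8.0)]
```

View pics/timer.png

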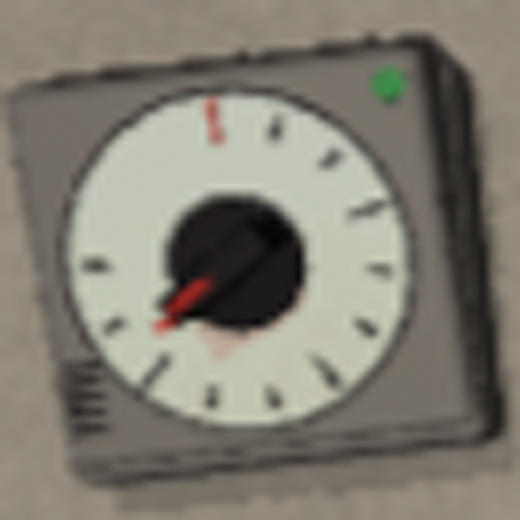

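View pics/rest_s.png

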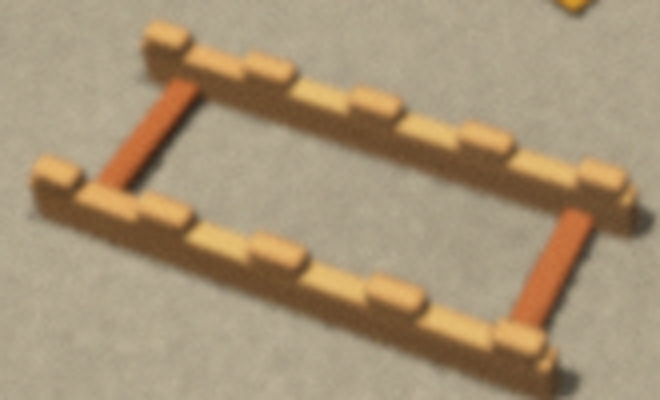

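```bash
cat >> h.py <<'E'
def pose(x,n):  # tool x along x (projected), tool z = -n
    z=-np.array(n)/np.linalg.norm(n); x=np.array(x,float); x-=z*(x@z); x/=np.linalg.norm(x)
    return np.c_[x,np.cross(z,x),z]
def goto(p,Q):
    o=monitor.get_obs(); Q0=R.from_quat(o["tcp_rot"]).as_matrix()
    rv=np.degrees(R.from_matrix(Q0.T@Q).as_rotvec()); d=np.asarray(p)-o["tool_pos"]
    print("rot deg",rv.round(1),"rows",np.ceil(np.linalg.norm(rv)/7.16),"| shift cm before rot",(Q0.T@d*100).round(2),"after rot",(Q.T@d*100).round(2),"rows",np.ceil(np.linalg.norm(d)/.0417))
E
python3 - <<'E'
from m import *
np.set_printoptions(precision=4,suppress=True)
t,s=cv2.imread("pics/top0.png"),cv2.imread("pics/scene0.png"); ct,cs=cam("top"),cam("scene")
D=np.array([.5135,.3647,.066])
mk=plane(ct,(175+213/8,160+120/8),.079)[0]; dl=plane(ct,(204.23,192.01),.066)[0]
yaw=np.arctan2(*(mk-dl)[1::-1]); print("mark",mk,"dial",dl,"yaw",np.degrees(yaw))
# housing edge yaw: front edge crop (85,480)-(495,435) , left edge (10,90)-(85,480)
a=plane(ct,[(175+10/8,160+90/8),(175+430/8,160+38/8)],.09); print("back edge yaw",np.degrees(np.arctan2(*(a[0]-a[1])[1::-1]))-90)
b=plane(ct,[(175+168/8,160+322/8),(175+278/8,160+235/8)],.095); print("pointer heading",np.degrees(np.arctan2(*(b[0]-b[1])[1::-1])))
f=np.array([(57,172),(521,338),(167,38),(603,177)])/4+[155,285]
P=plane(cs,f,.04); print("rest",P[:,:2].tolist(),P.mean(0))
for u in(P[1]-P[0],P[3]-P[2],P[0]-P[2],P[1]-P[3]): print(np.linalg.norm(u),np.degrees(np.arctan2(u[1],u[0])))
# rest in top: wood mask
h=cv2.cvtColor(t,cv2.COLOR_BGR2HSV); m=((h[...,0]<22)&(h[...,1]>90)).astype(np.uint8)
k=blobs(m,(410,145,470,252),5); r=cv2.minAreaRect(np.vstack(k)); print(r,plane(ct,r[0],.035),plane(ct,cv2.boxPoints(r),.035))
# yellow scene
h=cv2.cvtColor(s,cv2.COLOR_BGR2HSV); m=((h[...,0]>12)&(h[...,0]<35)&(h[...,1]>130)).astype(np.uint8)
f=extents(blobs(m,(240,240,310,292),8)); print(plane(cs,f,.006))
# pot: rim top ellipse in scene (354..397 x, 227 top)
print("pot top",plane(ct,(341.2,144.7),.075), plane(cs,(375.4,240),.075))
E
```

```text
mark [0.5621 0.3699 0.079 ] dial [0.5128 0.3644 0.066 ] yaw 6.358503654218814
back edge yaw 8.084878961987243
pointer heading 129.85331772471795
rest [[0.4014348654110663, -0.4054654551175287], [0.6395154176747434, -0.3800610196614725], [0.3931564725183785, -0.3178626119473499], [0.630249610364435, -0.29181185733901766]] [ 0.5161 -0.3488  0.04  ]
0.23943210876367105 6.090711702861667
0.23852001557385646 6.270256927168633
0.08799312427902903 -84.60162961972108
0.08873426528532675 -84.00613485029987
((438.791748046875, 199.0219268798828), (87.93521881103516, 36.2209358215332), 83.9909896850586) [[ 0.5067 -0.3427  0.035 ]] [[ 0.6342 -0.274   0.035 ]
 [ 0.6478 -0.3841  0.035 ]
 [ 0.3814 -0.4102  0.035 ]
 [ 0.3679 -0.3019  0.035 ]]
[[ 0.3813 -0.1268  0.006 ]
 [ 0.552  -0.1707  0.006 ]]
pot top [[ 0.6605 -0.0416  0.075 ]] [[ 0.665 -0.041  0.075]]
```

The timer crop shows the red mark at (213,120) and the pointer tip at (165,320). In the rest crop, the end ridges are at (57,172), (521,338), (167,38) and (603,177). Now I'll compute the approach to the knob.

```bash
cat > k.py <<'E'
from h import *
y=np.radians(7.2); D=np.array([.5132,.3645,.066])
n=R.from_euler("z",y).apply([-np.sin(np.radians(14)),0,np.cos(np.radians(14))])
G=D+.025*n
def kp(head,up): 
    h=np.radians(head); return G+n*up, pose([np.cos(h),np.sin(h),0],n)
E
python3 -c "
from k import *
goto(*kp(130,.09)); goto(*kp(130,-.012))"
```

```text
rot deg [-10.  -10.1  27.2] rows 5.0 | shift cm before rot [-30.16  -5.     3.58] after rot [-28.27   8.06   9.12] rows 8.0
rot deg [-10.  -10.1  27.2] rows 5.0 | shift cm before rot [-32.28  -3.73  13.47] after rot [-28.27   8.06  19.32] rows 9.0
```

>>> {"name": "jog_arm", "arguments": {"motion": [[5, -3.77, -0.62, 0.45, 0, 0, 0], [5, -3.77, -0.62, 0.45, 0, 0, 0], [5, -3.77, -0.62, 0.45, 0, 0, 0], [5, -3.77, -0.62, 0.45, 0, 0, 0], [5, -3.77, -0.62, 0.45, 0, 0, 0], [5, -3.77, -0.62, 0.45, 0, 0, 0], [5, -3.77, -0.62, 0.45, 0, 0, 0], [5, -3.77, -0.62, 0.45, 0, 0, 0], [5, 0, 0, 0, -2, -2, 5.4], [5, 0, 0, 0, -2, -2, 5.4], [5, 0, 0, 0, -2, -2, 5.4], [5, 0, 0, 0, -2, -2, 5.4]], "grip_force": 25}}

```text
t: 1.15
tool_pos: [0.4863, 0.3609, 0.1776]
tcp_rot: [0.385, 0.918, 0.054, 0.083]
ft_force: [0.9, -0.2, -1.0]
finger_gap: 0.05
gripper_force: 0.0
```

>>> {"name": "jog_arm", "arguments": {"motion": [[5, 0, 0, 0, -2, -2, 5.4], [5, 0, 0, 0, 0, 0, 0], [5, 0, 0, 0, 0, 0, 0]]}}

```text
t: 1.4
tool_pos: [0.4853, 0.3618, 0.1778]
tcp_rot: [0.423, 0.898, 0.066, 0.102]
ft_force: [0.2, -0.2, 0.1]
finger_gap: 0.0498
gripper_force: 0.0
```

```bash
python3 -c "
from k import *
goto(*kp(130,.09)); goto(*kp(130,-.012)); c=cam('wrist')
print(proj(c,[G,G+.008*n,D]), monitor.get_obs()['joint_pos'])
cv2.imwrite('pics/w1.png',eyes.read_camera('wrist'))"
```

```text
rot deg [ 0.  -0.2  0.3] rows 1.0 | shift cm before rot [-0.07 -0.03  0.03] after rot [-0.07 -0.03  0.03] rows 1.0
rot deg [ 0.  -0.2  0.3] rows 1.0 | shift cm before rot [-0.11 -0.03 10.23] after rot [-0.07 -0.03 10.23] rows 3.0
[[317.32387167 201.84097933]
 [317.34539459 204.85770614]
 [317.26384287 193.4271352 ]] [ 0.69171526  0.29268205  1.72610127 -0.15944852  0.92085727  0.08449702]
```

View pics/w1.png

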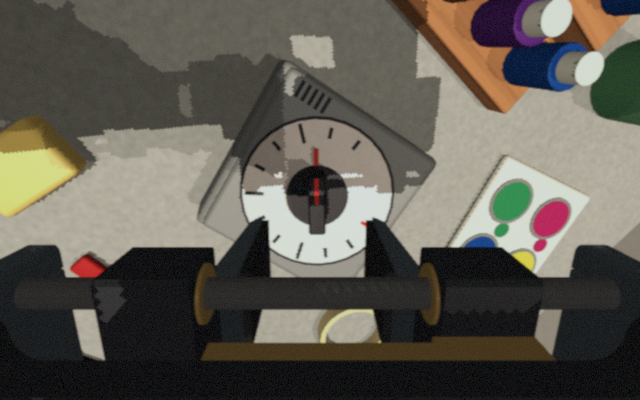

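The wrist view shows the bar upright at (317,195), midway between the fingers, with the pointer up at (316,155). I'll go down, grip and turn anticlockwise.

>>> {"name": "jog_arm", "arguments": {"motion": [[5, 0, 0, 2.5, 0, 0, 0], [5, 0, 0, 2.5, 0, 0, 0], [5, 0, 0, 2, 0, 0, 0], [5, 0, 0, 2, 0, 0, 0], [5, 0, 0, 1.2, 0, 0, 0], [0, 0, 0, 0, 0, 0, 0], [0, 0, 0, 0, 0, 0, 0], [0, 0, 0, 0, 0, 0, 0], [0, 0, 0, 0, 0, 0, 0], [0, 0, 0, 0, 0, 0, 0], [0, 0, 0, 0, 0, 0, 0]], "grip_force": 25}}

```text
t: 2.37
tool_pos: [0.5095, 0.3646, 0.0796]
tcp_rot: [0.424, 0.897, 0.066, 0.102]
ft_force: [-6.8, -3.8, 3.8]
finger_gap: 0.0127
gripper_force: 5.8
```

>>> {"name": "jog_arm", "arguments": {"motion": [[0, 0, 0, 0, 0, 0, -3], [0, 0, 0, 0, 0, 0, -6], [0, 0, 0, 0, 0, 0, -6], [0, 0, 0, 0, 0, 0, -6], [0, 0, 0, 0, 0, 0, -6], [0, 0, 0, 0, 0, 0, -6], [0, 0, 0, 0, 0, 0, -6], [0, 0, 0, 0, 0, 0, -6], [0, 0, 0, 0, 0, 0, -6], [0, 0, 0, 0, 0, 0, -6], [0, 0, 0, 0, 0, 0, -6], [0, 0, 0, 0, 0, 0, -6]]}}

```text
t: 3.37
tool_pos: [0.5089, 0.3627, 0.0794]
tcp_rot: [-0.161, 0.98, -0.005, 0.12]
ft_force: [-3.7, -8.0, 5.9]
finger_gap: 0.0132
gripper_force: 25.0
```

>>> {"name": "jog_arm", "arguments": {"motion": [[0, 0, 0, 0, 0, 0, -6], [0, 0, 0, 0, 0, 0, -6], [0, 0, 0, 0, 0, 0, -6], [0, 0, 0, 0, 0, 0, -6], [0, 0, 0, 0, 0, 0, -6], [0, 0, 0, 0, 0, 0, -6], [0, 0, 0, 0, 0, 0, -6], [0, 0, 0, 0, 0, 0, -6], [0, 0, 0, 0, 0, 0, -6], [0, 0, 0, 0, 0, 0, -6], [0, 0, 0, 0, 0, 0, -6], [0, 0, 0, 0, 0, 0, 0]]}}

```text
t: 4.37
tool_pos: [0.5104, 0.3615, 0.0798]
tcp_rot: [-0.668, 0.734, -0.071, 0.098]
ft_force: [0.7, -10.8, 5.4]
finger_gap: 0.0128
gripper_force: 25.0
```

```bash
python3 -c "
from k import *
o=monitor.get_obs(); x=R.from_quat(o['tcp_rot']).as_matrix()[:,0]; print(np.degrees(np.arctan2(x[1],x[0])),o['joint_pos'],o['tool_pos'],o['moment'])
goto(*kp(-95,-.012))"
```

```text
-95.00572346523624 [ 0.66580068  0.42020102  1.80905083 -0.19443708  0.71346498 -2.24796209] [0.51036988 0.36151717 0.07975343] [-1.89894193 -0.21336685 -0.50140808]
rot deg [ 0.  -0.2 -0.7] rows 1.0 | shift cm before rot [-0.25  0.08  0.11] after rot [-0.25  0.08  0.11] rows 1.0
```

>>> {"name": "jog_arm", "arguments": {"motion": [[5, 0, 0, 0, 0, 0, 0], [5, 0, 0, 0, 0, 0, 0], [5, 0, 0, 0, 0, 0, 0], [5, 0, 0, 0, 0, 0, 0], [5, 0, 0, -2.5, 0, 0, 0], [5, 0, 0, -3, 0, 0, 0], [5, 0, 0, 0, 0, 0, 7], [5, 0, 0, 0, 0, 0, 7], [5, 0, 0, 0, 0, 0, 7], [5, 0, 0, 0, 0, 0, 7], [5, 0, 0, 0, 0, 0, 7], [5, 0, 0, 0, 0, 0, 7]]}}

```text
t: 5.37
tool_pos: [0.4971, 0.3637, 0.1324]
tcp_rot: [-0.356, 0.926, -0.027, 0.119]
ft_force: [-0.8, 0.3, 0.0]
finger_gap: 0.0502
gripper_force: 0.0
```

>>> {"name": "jog_arm", "arguments": {"motion": [[5, 0, 0, 0, 0, 0, 7], [5, 0, 0, 0, 0, 0, 7], [5, 0, 0, 0, 0, 0, 7], [5, 0, 0, 0, 0, 0, 7], [5, 0, 0, 0, 0, 0, 7], [5, 0, 0, 0, 0, 0, 7], [5, 0, 0, 0, 0, 0, 7], [5, 0, 0, 0, 0, 0, 7], [5, 0, 0, 0, 0, 0, 7], [5, 0, 0, 0, 0, 0, 7], [5, 0, 0, 0, 0, 0, 7], [5, 0, 0, 0, 0, 0, 7]]}}

```text
t: 6.37
tool_pos: [0.4971, 0.3637, 0.1323]
tcp_rot: [0.355, 0.927, 0.059, 0.107]
ft_force: [0.7, -0.1, 0.5]
finger_gap: 0.0505
gripper_force: 0.0
```

>>> {"name": "jog_arm", "arguments": {"motion": [[5, 0, 0, 0, 0, 0, 7], [5, 0, 0, 0, 0, 0, 7], [5, 0, 0, 0, 0, 0, 7], [5, 0, 0, 0, 0, 0, 7], [5, 0, 0, 0, 0, 0, 7], [5, 0, 0, 0, 0, 0, 7], [5, 0, 0, 0, 0, 0, 7], [5, 0, 0, 0, 0, 0, 5], [5, 0, 0, 0, 0, 0, 0], [5, 0, 0, 0, 0, 0, 0]]}}

```text
t: 7.2
tool_pos: [0.4971, 0.3636, 0.1323]
tcp_rot: [0.734, 0.668, 0.101, 0.069]
ft_force: [-0.4, -0.6, -0.4]
finger_gap: 0.0503
gripper_force: 0.0
```

```bash
python3 -c "
from k import *
goto(*kp(85,.043));goto(*kp(85,-.012)); 
im=eyes.read_camera('wrist'); cv2.imwrite('pics/w2.png',cv2.resize(im[90:290,200:440],None,fx=2,fy=2))"
```

```text
rot deg [-0.  -0.2 -0.8] rows 1.0 | shift cm before rot [-0.12 -0.02  0.02] after rot [-0.12 -0.02  0.02] rows 1.0
rot deg [-0.  -0.2 -0.8] rows 1.0 | shift cm before rot [-0.14 -0.02  5.52] after rot [-0.12 -0.02  5.52] rows 2.0
```

View pics/w2.png

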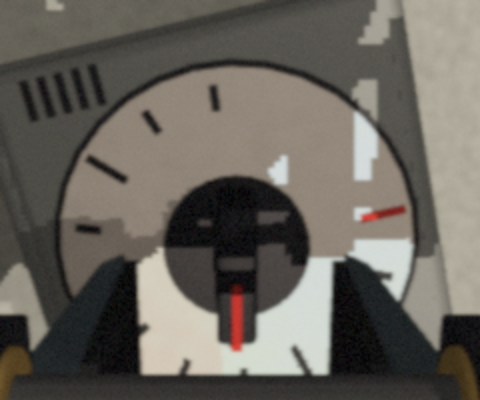

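The crop shows the pointer straight down at (236,320), the bar centred between the fingers and the red mark at (385,213). About 102° anticlockwise remains.

>>> {"name": "jog_arm", "arguments": {"motion": [[5, -0.1, 0, 2, 0, 0, 0], [5, 0, 0, 2, 0, 0, 0], [5, 0, 0, 1.5, 0, 0, 0], [0, 0, 0, 0, 0, 0, 0], [0, 0, 0, 0, 0, 0, 0], [0, 0, 0, 0, 0, 0, 0], [0, 0, 0, 0, 0, 0, 0], [0, 0, 0, 0, 0, 0, 0], [0, 0, 0, 0, 0, 0, 0], [0, 0, 0, 0, 0, 0, -6], [0, 0, 0, 0, 0, 0, -6], [0, 0, 0, 0, 0, 0, -6]]}}

```text
t: 8.25
tool_pos: [0.5103, 0.3645, 0.0799]
tcp_rot: [0.62, 0.775, 0.089, 0.084]
ft_force: [-2.1, 0.1, 2.6]
finger_gap: 0.0129
gripper_force: 25.0
```

>>> {"name": "jog_arm", "arguments": {"motion": [[0, 0, 0, 0, 0, 0, -6], [0, 0, 0, 0, 0, 0, -6], [0, 0, 0, 0, 0, 0, -6], [0, 0, 0, 0, 0, 0, -6], [0, 0, 0, 0, 0, 0, -6], [0, 0, 0, 0, 0, 0, -6], [0, 0, 0, 0, 0, 0, -6], [0, 0, 0, 0, 0, 0, -6], [0, 0, 0, 0, 0, 0, -6], [0, 0, 0, 0, 0, 0, -6], [0, 0, 0, 0, 0, 0, -6], [0, 0, 0, 0, 0, 0, -6]]}}

```text
t: 9.25
tool_pos: [0.5093, 0.3633, 0.0796]
tcp_rot: [0.046, 0.992, 0.022, 0.119]
ft_force: [-4.1, -2.3, 5.4]
finger_gap: 0.0128
gripper_force: 25.0
```

```bash
python3 -c "
from k import *
o=monitor.get_obs(); x=R.from_quat(o['tcp_rot']).as_matrix()[:,0]; print(np.degrees(np.arctan2(x[1],x[0])),o['moment'],o['ft_force'])"
```

```text
174.2863604995555 [-0.47379896  0.64973194 -0.11317918] [-4.11164175 -2.29558347  5.44338963]
```

>>> {"name": "jog_arm", "arguments": {"motion": [[0, 0, 0, 0, 0, 0, -4], [0, 0, 0, 0, 0, 0, -4], [0, 0, 0, 0, 0, 0, -3], [0, 0, 0, 0, 0, 0, -2], [0, 0, 0, 0, 0, 0, -2], [0, 0, 0, 0, 0, 0, -1.5], [0, 0, 0, 0, 0, 0, -1.5], [0, 0, 0, 0, 0, 0, 0], [0, 0, 0, 0, 0, 0, 0], [0, 0, 0, 0, 0, 0, 0], [0, 0, 0, 0, 0, 0, 0]]}}

```text
t: 10.17
tool_pos: [0.5091, 0.363, 0.0795]
tcp_rot: [-0.105, 0.987, 0.003, 0.121]
ft_force: [-2.8, -3.9, 5.5]
finger_gap: 0.014
gripper_force: 26.1
```

```bash
python3 -c "
from k import *
o=monitor.get_obs(); x=R.from_quat(o['tcp_rot']).as_matrix()[:,0]; print(np.degrees(np.arctan2(x[1],x[0])),o['moment'],o['ft_force'],o['finger_gap'])"
```

```text
-167.73090839077716 [-0.38898345  0.56986097 -1.11726507] [-2.83030884 -3.91992218  5.52804722] 0.013991632317238425
```

The moment rose to 1.1 N m and the bar is twisting in the pads, so the knob is at its stop. I'll release, retract and check.

>>> {"name": "jog_arm", "arguments": {"motion": [[5, 0, 0, 0, 0, 0, 0], [5, 0, 0, 0, 0, 0, 0], [5, 0, 0, 0, 0, 0, 0], [5, 0, 0, 0, 0, 0, 0], [5, 0, 0, -2, 0, 0, 0], [5, 0, 0, -3, 0, 0, 0], [5, 0, 0, -3, 0, 0, 0], [5, 0, 0, -3, 0, 0, 0], [5, 0, 0, 0, 0, 0, 0]]}}

```text
t: 10.92
tool_pos: [0.4859, 0.3628, 0.1925]
tcp_rot: [-0.107, 0.986, 0.007, 0.127]
ft_force: [0.8, 1.4, 0.6]
finger_gap: 0.0498
gripper_force: 0.0
```

```bash
python3 - <<'E'
from k import *
im=eyes.read_camera('wrist'); a=cv2.resize(im[80:300,190:450],None,fx=1.5,fy=1.5)
t=eyes.read_camera('top'); cv2.imwrite('pics/top1.png',t)
b=cv2.resize(t[120:250,260:400],(420,390),interpolation=cv2.INTER_CUBIC); a=cv2.resize(a,(380,390))
cv2.imwrite('pics/w3.png',np.hstack([a,b]))
E
```

```text
(no output)
```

View pics/w3.png

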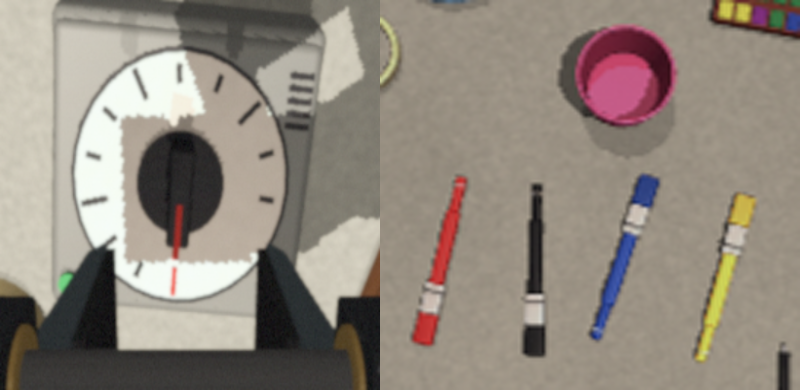

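The wrist crop (left) shows the pointer at (178,225) in line with the red mark at (174,282), so the timer is at zero. The brushes and pot on the right haven't moved. Next is yellow.

```bash
python3 -c "
from h import *
h=np.radians(165.4); goto([.467,-.149,.16],pose([np.cos(h),np.sin(h),0],[0,0,1]))"
```

```text
rot deg [ 2.4 14.1 26.9] rows 5.0 | shift cm before rot [ 13.04 -49.42   0.39] after rot [-11.18 -49.8    2.72] rows 13.0
```

>>> {"name": "jog_arm", "arguments": {"motion": [[6, 0, 0, 0, 0.5, 2.8, 5.4], [6, 0, 0, 0, 0.5, 2.8, 5.4], [6, 0, 0, 0, 0.5, 2.8, 5.4], [6, 0, 0, 0, 0.5, 2.8, 5.4], [6, 0, 0, 0, 0.4, 2.8, 5.4], [6, -0.86, -3.83, 0.2, 0, 0, 0], [6, -0.86, -3.83, 0.2, 0, 0, 0], [6, -0.86, -3.83, 0.2, 0, 0, 0], [6, -0.86, -3.83, 0.2, 0, 0, 0], [6, -0.86, -3.83, 0.2, 0, 0, 0], [6, -0.86, -3.83, 0.2, 0, 0, 0], [6, -0.86, -3.83, 0.2, 0, 0, 0]]}}

```text
t: 12.02
tool_pos: [0.4727, 0.0839, 0.1707]
tcp_rot: [0.128, 0.992, -0.002, -0.001]
ft_force: [1.6, -0.8, 0.2]
finger_gap: 0.0597
gripper_force: 0.0
```

>>> {"name": "jog_arm", "arguments": {"motion": [[6, -0.86, -3.83, 0.2, 0, 0, 0], [6, -0.86, -3.83, 0.2, 0, 0, 0], [6, -0.86, -3.83, 0.2, 0, 0, 0], [6, -0.86, -3.83, 0.2, 0, 0, 0], [6, -0.86, -3.83, 0.2, 0, 0, 0], [6, -0.86, -3.83, 0.2, 0, 0, 0], [6, 0, 0, 0, 0, 0, 0], [6, 0, 0, 0, 0, 0, 0]]}}

```text
t: 12.68
tool_pos: [0.4641, -0.1511, 0.1593]
tcp_rot: [0.131, 0.991, -0.001, -0.002]
ft_force: [0.5, 0.3, -0.0]
finger_gap: 0.06
gripper_force: 0.0
```

```bash
python3 - <<'E'
from m import *
h=np.radians(165.4); goto([.467,-.149,.16],pose([np.cos(h),np.sin(h),0],[0,0,1]))
c=cam('wrist'); im=eyes.read_camera('wrist')
print(proj(c,[[.467,-.149,.006],[.552,-.171,.006]]),monitor.get_obs()['joint_pos'])
cv2.imwrite('pics/w4.png',im)
E
```

```text
rot deg [-0.1 -0.2 -0.4] rows 1.0 | shift cm before rot [-0.23  0.28 -0.07] after rot [-0.23  0.28 -0.07] rows 1.0
[[320.76921824 184.63965098]
 [321.25535352 268.48051208]] [-0.33422675  0.22887563  1.84023223 -0.00232372  1.07501801 -1.64376921]
```

View pics/w4.png

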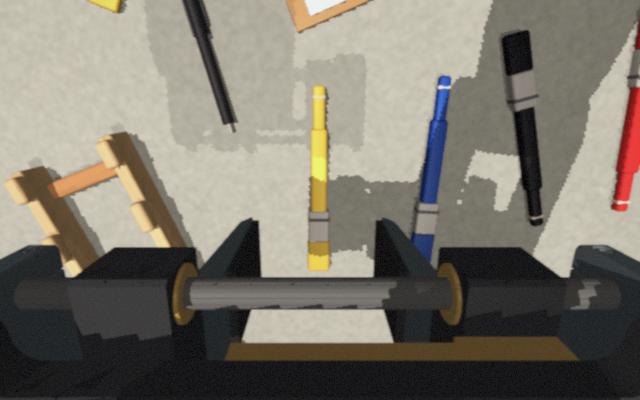

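Yellow lies between the fingers: tail at (319,87), bristle tip at (318,270), ferrule around (318,227). Blue is on its right and the pen on the left at (210,60).

```bash
python3 - <<'E'
from m import *
np.set_printoptions(precision=4,suppress=True)
c=cam('wrist'); P=plane(c,[(319,86),(318.3,270)],.009); mid=P.mean(0); u=P[1]-P[0]
print(P,mid,np.linalg.norm(u),np.degrees(np.arctan2(u[1],u[0])))
# height of the tip: wrist against scene view
s=cv2.imread("pics/scene0.png");h=cv2.cvtColor(s,cv2.COLOR_BGR2HSV); m=((h[...,0]>12)&(h[...,0]<35)&(h[...,1]>130)).astype(np.uint8)
f=extents(blobs(m,(240,240,310,292),8)); cs=cam("scene"); print([tri(c,a,cs,b) for a,b in zip([(319,86),(318.3,270)],f)])
x=-u; print(monitor.get_obs()['tool_pos']); goto([mid[0],mid[1],.003],pose(x*[1,1,0],[0,0,1]))
E
```

```text
[[ 0.3804 -0.1264  0.009 ]
 [ 0.5517 -0.1724  0.009 ]] [ 0.4661 -0.1494  0.009 ] 0.17741907008139648 -15.017500150070205
[(array([ 0.3804, -0.1262,  0.0051]), np.float64(0.0004963067675507215)), (array([ 0.5526, -0.1723,  0.0077]), np.float64(0.0006700403287072494))]
[ 0.4642 -0.1498  0.1596]
rot deg [-0.1 -0.2  0.1] rows 1.0 | shift cm before rot [-0.21  0.11 15.66] after rot [-0.17  0.08 15.66] rows 4.0
```

>>> {"name": "jog_arm", "arguments": {"motion": [[4, -0.1, 0.08, 3.8, 0, 0, 0], [4, -0.1, 0, 3.8, 0, 0, 0], [4, 0, 0, 3.5, 0, 0, 0], [4, 0, 0, 2.5, 0, 0, 0], [4, 0, 0, 1.4, 0, 0, 0], [4, 0, 0, 0.5, 0, 0, 0], [0, 0, 0, 0, 0, 0, 0], [0, 0, 0, 0, 0, 0, 0], [0, 0, 0, 0, 0, 0, 0], [0, 0, 0, 0, 0, 0, 0], [0, 0, 0, 0, 0, 0, 0], [0, 0, 0, 0, 0, 0, 0]], "grip_force": 20}}

```text
t: 13.73
tool_pos: [0.468, -0.1497, 0.0071]
tcp_rot: [0.129, 0.992, -0.001, 0.001]
ft_force: [-1.1, 1.7, 5.3]
finger_gap: 0.0152
gripper_force: 20.0
```

>>> {"name": "jog_arm", "arguments": {"motion": [[0, 0, 0, -1, 0, 0, 0], [0, 0, 0, -3, 0, 0, 0], [0, 0, 0, -4, 0, 0, 0], [0, 0, 0, -4, 0, 0, 0], [0, 0, 0, -3, 0, 0, 0], [0, 0, 0, -3, 0, 0, 0], [0, 0, 0, 0, 0, 0, 0]]}}

```text
t: 14.32
tool_pos: [0.4704, -0.1505, 0.1923]
tcp_rot: [0.129, 0.992, -0.003, 0.006]
ft_force: [0.6, -1.1, 0.1]
finger_gap: 0.0147
gripper_force: 20.0
```

```bash
cat > dip.py <<'E'
from m import *
np.set_printoptions(precision=4,suppress=True)
# dip: pot rim centre, brush heading b (deg), pitch th; tool x opposite to the bristles (s=-1) or along (+1); tip depth below rim
def dip(rim,b,th,s,depth,L=.09,zoff=.0035,fwd=.01):
    b,th=np.radians([b,th]); hx=np.array([np.cos(b),np.sin(b),0]); Z=np.array([0,0,1.])
    d=hx*np.cos(th)-Z*np.sin(th); n=hx*np.sin(th)+Z*np.cos(th)
    tip=np.array(rim)+hx*fwd-Z*depth; mid=tip-d*L
    return mid-n*zoff, pose(s*d,n)
E
python3 - <<'E'
from dip import *
t=eyes.read_camera('top'); cv2.imwrite('pics/top2.png',t); ct=cam('top'); s=eyes.read_camera('scene'); cv2.imwrite('pics/scene2.png',s)
k=blobs(mask(t,"pink"),(310,110,380,180)); e=cv2.fitEllipse(cv2.convexHull(k[0])); print(e,plane(ct,e[0],.075))
h=cv2.cvtColor(s,cv2.COLOR_BGR2HSV); m=mask(s,"pink")
k=blobs(m,(330,210,420,295)); print(cv2.boundingRect(k[0]))
rim=[.662,-.041,.075]; o=monitor.get_obs(); print(o['finger_gap'],o['gripper_force'])
goto(*dip(rim,-4,45,-1,-.06)); goto(*dip(rim,-4,45,-1,.035))
E
```

```text
((341.2083435058594, 144.64822387695312), (32.33745193481445, 32.997127532958984), 31.22971534729004) [[ 0.6607 -0.0416  0.075 ]]
(352, 227, 46, 50)
0.01453512106118044 19.999395310878754
rot deg [  4.1  45.  -10.3] rows 7.0 | shift cm before rot [-10.53  14.4   -0.91] after rot [-8.58 12.17 -9.86] rows 5.0
rot deg [  4.1  45.  -10.3] rows 7.0 | shift cm before rot [-10.5   14.43   8.59] after rot [-15.3   12.17  -3.14] rows 5.0
```

>>> {"name": "jog_arm", "arguments": {"motion": [[0, 0, 0, 0, 0.6, 6.4, -1.5], [0, 0, 0, 0, 0.6, 6.4, -1.5], [0, 0, 0, 0, 0.6, 6.4, -1.5], [0, 0, 0, 0, 0.6, 6.4, -1.5], [0, 0, 0, 0, 0.6, 6.4, -1.5], [0, 0, 0, 0, 0.6, 6.4, -1.5], [0, 0, 0, 0, 0.5, 6.4, -1.4], [0, -1.72, 2.43, -1.97, 0, 0, 0], [0, -1.72, 2.43, -1.97, 0, 0, 0], [0, -1.72, 2.43, -1.97, 0, 0, 0], [0, -1.72, 2.43, -1.97, 0, 0, 0], [0, -1.72, 2.43, -1.97, 0, 0, 0]]}}

```text
t: 15.42
tool_pos: [0.606, -0.0358, 0.1928]
tcp_rot: [0.032, 0.923, 0.013, -0.384]
ft_force: [0.9, -0.1, 0.3]
finger_gap: 0.0148
gripper_force: 20.0
```

```bash
python3 - <<'E'
from dip import *
rim=[.662,-.0415,.075]; o=monitor.get_obs(); print(o['finger_gap'],o['joint_pos'])
goto(*dip(rim,-4,45,-1,-.06)); goto(*dip(rim,-4,45,-1,.035))
s=eyes.read_camera('scene');t=eyes.read_camera('top')
cv2.imwrite('pics/d1.png',np.hstack([cv2.resize(s[140:300,280:480],(480,384)),cv2.resize(t[80:240,275:407],(317,384))]))
Q=R.from_quat(o['tcp_rot']).as_matrix(); print(o['tool_pos']-Q[:,0]*.09-Q[:,2]*.0)
E
```

```text
0.014766279890580932 [-0.0751  0.8406  0.9256 -0.0062  2.164  -1.579 ]
rot deg [-0.1 -0.2  0.1] rows 1.0 | shift cm before rot [ 0.23 -0.18 -0.25] after rot [ 0.23 -0.18 -0.25] rows 1.0
rot deg [-0.1 -0.2  0.1] rows 1.0 | shift cm before rot [-6.51 -0.18  6.45] after rot [-6.49 -0.18  6.47] rows 3.0
[ 0.6693 -0.0401  0.129 ]
```

View pics/d1.png

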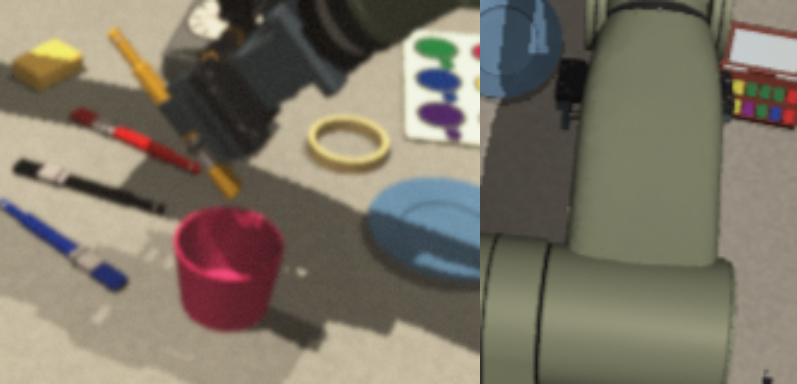

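The scene crop shows the yellow bristles at (225,180), above the pot's mouth at (228,240). The top view is hidden by the arm. I'll dip and lift.

>>> {"name": "jog_arm", "arguments": {"motion": [[0, -1.5, 0, 1.5, 0, 0, 0], [0, -2, 0, 2, 0, 0, 0], [0, -2, 0, 2, 0, 0, 0], [0, -1, 0, 1, 0, 0, 0], [0, 0, 0, 0, 0, 0, 0], [0, 0, 0, 0, 0, 0, 0], [0, 0, 0, 0, 0, 0, 0], [0, 0, 0, 0, 0, 0, 0], [0, 0, 0, 0, 0, 0, 0], [0, 0, 0, 0, 0, 0, 0]]}}

```text
t: 16.35
tool_pos: [0.606, -0.0369, 0.104]
tcp_rot: [0.032, 0.924, 0.013, -0.381]
ft_force: [-0.2, 0.2, -0.2]
finger_gap: 0.0146
gripper_force: 20.0
```

```bash
python3 - <<'E'
from dip import *
o=monitor.get_obs();Q=R.from_quat(o['tcp_rot']).as_matrix(); print(o['tool_pos']-Q[:,0]*.09, o['finger_gap'],o['gripper_force'],o['ft_force'])
s=eyes.read_camera('scene'); k=blobs(mask(s,"pink"),(330,210,420,295)); print(cv2.boundingRect(k[0]))
E
```

```text
[ 0.6697 -0.0413  0.0406] 0.01461539499219628 19.999577701091766 [-0.2283  0.1504 -0.2105]
(352, 232, 46, 45)
```

The tip is 34 mm below the rim and the pot is steady. Next I'll lift, level the brush and carry it to the rest.

>>> {"name": "jog_arm", "arguments": {"motion": [[0, 2, 0, -2, 0, 0, 0], [0, 2.4, 0, -2.4, 0, 0, 0], [0, 2.4, 0, -2.4, 0, 0, 0], [0, 1, 0, -1, 0, 0, 0], [0, 0, 0, 0, 0, -6.4, 0], [0, 0, 0, 0, 0, -6.4, 0], [0, 0, 0, 0, 0, -6.4, 0], [0, 0, 0, 0, 0, -6.4, 0], [0, 0, 0, 0, 0, -6.4, 0], [0, 0, 0, 0, 0, -6.4, 0], [0, 0, 0, 0, 0, -6.4, 0], [0, 0, 0, 0, 0, 0, 0]]}}

```text
t: 17.4
tool_pos: [0.6001, -0.0364, 0.2146]
tcp_rot: [0.034, 0.999, -0.0, -0.002]
ft_force: [-1.3, -0.3, -0.9]
finger_gap: 0.0145
gripper_force: 20.0
```

```bash
cat > rest.py <<'E'
from dip import *
C=np.array([.516,-.348,0]); A=6.2
def rp(i,up,s=1):   # notch y offset i (m) along heading A; tool x heading A+90 (s=1) or A-90
    a=np.radians(A); y=np.array([np.cos(a),np.sin(a),0]); x=np.array([-y[1],y[0],0])
    return C+y*i+[0,0,up], pose(s*x,[0,0,1])
E
python3 - <<'E'
from rest import *
goto(*rp(0,.2)); print(monitor.get_obs()['tool_pos'])
E
```

```text
rot deg [-0.2 -0.2 79.9] rows 12.0 | shift cm before rot [  6.27 -31.66   1.48] after rot [-30.07 -11.73   1.46] rows 8.0
[ 0.6001 -0.0364  0.2146]
```

>>> {"name": "jog_arm", "arguments": {"motion": [[0, 0.78, -3.96, 0.1, 0, 0, 0], [0, 0.78, -3.96, 0.1, 0, 0, 0], [0, 0.78, -3.96, 0.1, 0, 0, 0], [0, 0.78, -3.96, 0.1, 0, 0, 0], [0, 0.78, -3.96, 0.1, 0, 0, 0], [0, 0.78, -3.96, 0.1, 0, 0, 0], [0, 0.78, -3.96, 0.1, 0, 0, 0], [0, 0.78, -3.96, 0.1, 0, 0, 0], [0, 0, 0, 0, 0, 0, 6.7], [0, 0, 0, 0, 0, 0, 6.7], [0, 0, 0, 0, 0, 0, 6.7], [0, 0, 0, 0, 0, 0, 6.7]]}}

```text
t: 18.4
tool_pos: [0.5223, -0.3497, 0.2053]
tcp_rot: [0.268, 0.963, 0.0, -0.002]
ft_force: [-0.3, -0.5, -1.4]
finger_gap: 0.0147
gripper_force: 20.0
```

>>> {"name": "jog_arm", "arguments": {"motion": [[0, 0, 0, 0, 0, 0, 6.7], [0, 0, 0, 0, 0, 0, 6.7], [0, 0, 0, 0, 0, 0, 6.7], [0, 0, 0, 0, 0, 0, 6.7], [0, 0, 0, 0, 0, 0, 6.7], [0, 0, 0, 0, 0, 0, 6.7], [0, 0, 0, 0, 0, 0, 6.7], [0, 0, 0, 0, 0, 0, 6.5], [0, 0, 0, 0, 0, 0, 0], [0, 0, 0, 0, 0, 0, 0]]}}

```text
t: 19.23
tool_pos: [0.5224, -0.3491, 0.2054]
tcp_rot: [0.669, 0.744, -0.001, -0.002]
ft_force: [-0.4, -0.8, -0.2]
finger_gap: 0.015
gripper_force: 20.0
```

```bash
python3 - <<'E'
from rest import *
goto(*rp(0,.2)); o=monitor.get_obs(); print(o['tool_pos'],o['tcp_rot'],o['joint_pos'])
im=eyes.read_camera('wrist'); cv2.imwrite('pics/w5.png',im)
E
```

```text
rot deg [-0.2 -0.1 -0.1] rows 1.0 | shift cm before rot [ 0.18 -0.62  0.54] after rot [ 0.18 -0.62  0.54] rows 1.0
[ 0.5224 -0.3491  0.2054] [ 0.6687  0.7435 -0.0009 -0.0016] [-0.6067  0.4109  1.4458 -0.0015  1.2883 -0.7121]
```

View pics/w5.png

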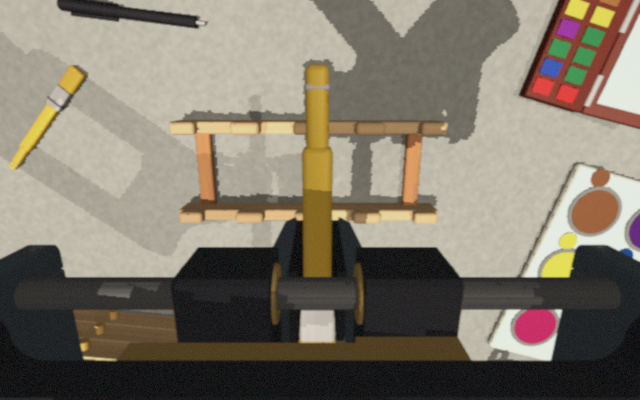

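The far rail's top runs from (171,126) to (447,126) and the near rail's from (181,212) to (436,212). The brush is straight in the grip with its tail at (318,65).

```bash
python3 - <<'E'
from rest import *
c=cam('wrist'); im=cv2.imread('pics/w5.png')
h=cv2.cvtColor(im,cv2.COLOR_BGR2HSV); m=((h[...,0]<24)&(h[...,1]>75)&(h[...,2]>60)).astype(np.uint8)
for r in((120,138),(203,226)):
    xs=np.where(m[r[0]:r[1],160:460].sum(0)>2)[0]+160; print(xs.min(),xs.max())
px=[(171,126),(447,126),(181,213),(436,213)]
P=plane(c,px,.04); print(P,P.mean(0)); 
for a,b in((0,1),(2,3),(2,0),(3,1)): u=P[b]-P[a]; print(np.linalg.norm(u),np.degrees(np.arctan2(u[1],u[0])))
print(plane(c,(318,65),.205))
# height check of rail: top-of-rail centre, wrist vs scene
f=np.array([(57,172),(521,338),(167,38),(603,177)])/4+[155,285]; cs=cam('scene'); q=plane(cs,f,.04)
print(proj(c,q)); 
# end ridges in wrist image: 
for a,b in zip([(195,213),(422,216),(184,127),(432,127)],f): print(tri(c,a,cs,b))
E
```

```text
170 447
179 437
[[ 0.3793 -0.3132  0.04  ]
 [ 0.6377 -0.2856  0.04  ]
 [ 0.3888 -0.3991  0.04  ]
 [ 0.6445 -0.3716  0.04  ]] [ 0.5126 -0.3424  0.04  ]
0.2598952929690355 6.093981918124585
0.2572020588231433 6.138557539703749
0.08637076310891216 96.28923001686238
0.08620354816635324 94.49927420453844
[[ 0.5128 -0.2587  0.205 ]]
[[193.5142 220.1959]
 [429.4943 220.3976]
 [185.7214 132.518 ]
 [437.8435 131.7458]]
(array([ 0.3983, -0.4015,  0.0326]), np.float64(0.004246888287866938))
(array([ 0.6352, -0.3774,  0.0323]), np.float64(0.0037351465839230934))
(array([ 0.3888, -0.3138,  0.0335]), np.float64(0.0008292723767437077))
(array([ 0.6269, -0.2878,  0.0328]), np.float64(0.0016167267318697547))
```

```bash
sed -i 's/^C=.*/C=np.array([.5128,-.344,0]); A=6.15/' rest.py; python3 - <<'E'
from rest import *
goto(*rp(-.09,.1)); goto(*rp(-.09,.038))
E
```

```text
rot deg [-0.2 -0.1 -0.1] rows 1.0 | shift cm before rot [ 0.57 -9.85 10.57] after rot [ 0.6  -9.89 10.54] rows 4.0
rot deg [-0.2 -0.1 -0.1] rows 1.0 | shift cm before rot [ 0.57 -9.83 16.77] after rot [ 0.6  -9.89 16.74] rows 5.0
```

>>> {"name": "jog_arm", "arguments": {"motion": [[0, 0.2, -3.3, 0, 0, 0, 0], [0, 0.2, -3.3, 0, 0, 0, 0], [0, 0.2, -3.3, 2, 0, 0, 0], [0, 0, 0, 3.5, 0, 0, 0], [0, 0, 0, 3.5, 0, 0, 0], [0, 0, 0, 2.5, 0, 0, 0], [0, 0, 0, 0, 0, 0, 0], [0, 0, 0, 0, 0, 0, 0]]}}

```text
t: 19.95
tool_pos: [0.4221, -0.3527, 0.0903]
tcp_rot: [0.669, 0.743, -0.001, -0.002]
ft_force: [-0.4, -0.6, 0.5]
finger_gap: 0.0149
gripper_force: 20.0
```

```bash
python3 - <<'E'
from rest import *
goto(*rp(-.09,.038)); print(monitor.get_obs()['tool_pos'])
s=eyes.read_camera('scene'); a=cv2.resize(s[240:390,100:330],(690,450)); cv2.imwrite('pics/p1.png',a)
E
```

```text
rot deg [-0.2 -0.1 -0.2] rows 1.0 | shift cm before rot [-0.12  0.13  5.22] after rot [-0.1   0.11  5.23] rows 2.0
[ 0.4221 -0.3527  0.0903]
```

View pics/p1.png

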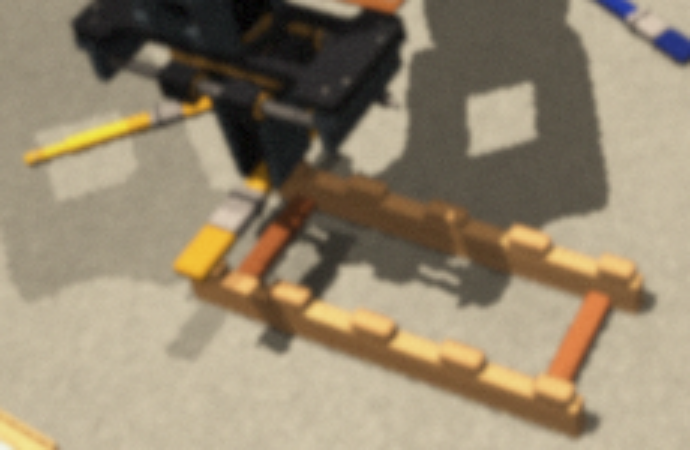

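The scene crop shows the brush about 5 cm above the end notch at (240,280), parallel to the crossbar. I'll lower and release it.

>>> {"name": "jog_arm", "arguments": {"motion": [[0, -0.1, 0.1, 1.5, 0, 0, 0], [0, 0, 0, 1.3, 0, 0, 0], [0, 0, 0, 1.2, 0, 0, 0], [0, 0, 0, 0.8, 0, 0, 0], [0, 0, 0, 0.4, 0, 0, 0], [0, 0, 0, 0, 0, 0, 0], [0, 0, 0, 0, 0, 0, 0], [0, 0, 0, 0, 0, 0, 0]]}}

```text
t: 20.67
tool_pos: [0.424, -0.3543, 0.0398]
tcp_rot: [0.67, 0.743, -0.001, 0.0]
ft_force: [-0.0, 0.3, 0.6]
finger_gap: 0.0145
gripper_force: 20.0
```

>>> {"name": "jog_arm", "arguments": {"motion": [[4, 0, 0, 0, 0, 0, 0], [4, 0, 0, 0, 0, 0, 0], [4, 0, 0, 0, 0, 0, 0], [4, 0, 0, -0.5, 0, 0, 0], [4, 0, 0, -3, 0, 0, 0], [4, 0, 0, -4, 0, 0, 0], [4, 0, 0, -4, 0, 0, 0], [4, 0, 0, -3, 0, 0, 0], [4, 0, 0, 0, 0, 0, 0], [4, 0, 0, 0, 0, 0, 0]]}}

```text
t: 21.5
tool_pos: [0.4245, -0.3545, 0.1862]
tcp_rot: [0.67, 0.743, -0.001, 0.002]
ft_force: [-0.0, 0.2, 0.4]
finger_gap: 0.0398
gripper_force: 0.0
```

```bash
cat >> rest.py <<'E'
def lie(px,col,z=.037,cn='wrist',im=None):
    c=cam(cn); P=plane(c,px,z); m=P.mean(0)-C; a=np.radians(A)
    u=P[1]-P[0]; print("mid rest-frame (x,y along rail):",-m[0]*np.sin(a)+m[1]*np.cos(a),m[0]*np.cos(a)+m[1]*np.sin(a),"len",np.linalg.norm(u),"ang",np.degrees(np.arctan2(u[1],u[0]))-A-90)
E
python3 - <<'E'
from rest import *
h=np.radians(163)
goto([.49,-.048,.16],pose([np.cos(h),np.sin(h),0],[0,0,1])); print(monitor.get_obs()['tool_pos'])
s=eyes.read_camera('scene'); w=eyes.read_camera('wrist')
cv2.imwrite('pics/p2.png',np.hstack([cv2.resize(s[240:390,130:330],(400,300)),cv2.resize(w[:,80:560],(400,300))]))
cv2.imwrite('pics/s3.png',s); cv2.imwrite('pics/w6.png',w)
E
```

```text
rot deg [ -0.1   0.2 -67.1] rows 10.0 | shift cm before rot [29.82  9.66  2.53] after rot [ 2.7  31.22  2.62] rows 8.0
[ 0.4245 -0.3545  0.1862]
```

View pics/p2.png

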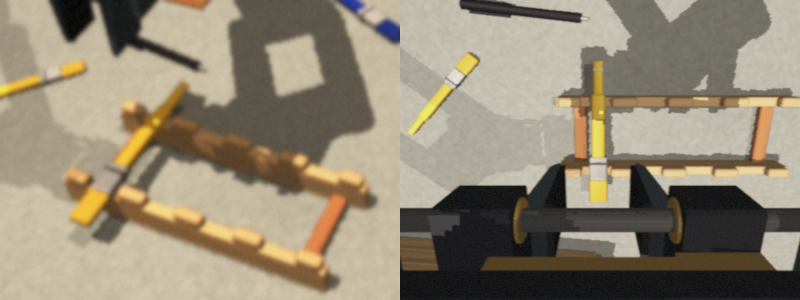

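Yellow lies across both rails in the end notch: bristles at (90,212) and tail at (180,90) in the left half, with the wrist view on the right agreeing. One picture remains, so from here I'll check by numbers. Red is next.

```bash
python3 - <<'E'
from rest import *
w=cv2.imread('pics/w6.png'); h=cv2.cvtColor(w,cv2.COLOR_BGR2HSV); m=((h[...,0]>19)&(h[...,0]<35)&(h[...,1]>120)&(h[...,2]>60)).astype(np.uint8)
e=extents(blobs(m,(300,75,340,275),20)); print(e); lie(np.array(e),0)
h=np.radians(-12.4); goto([.47,.1445,.16],pose([np.cos(h),np.sin(h),0],[0,0,1]))
E
```

```text
(array([317.5   ,  81.3333]), array([317.9524, 268.1905]))
mid rest-frame (x,y along rail): 0.002035917129403128 -0.09019519975275615 len 0.17680363004348681 ang -180.05146030332952
rot deg [ -0.2   0.1 108.3] rows 16.0 | shift cm before rot [49.02  9.79  2.34] after rot [ -6.1  -49.62   2.31] rows 13.0
```

>>> {"name": "jog_arm", "arguments": {"motion": [[6, 3.77, 0.75, 0.18, 0, 0, 0], [6, 3.77, 0.75, 0.18, 0, 0, 0], [6, 3.77, 0.75, 0.18, 0, 0, 0], [6, 3.77, 0.75, 0.18, 0, 0, 0], [6, 3.77, 0.75, 0.18, 0, 0, 0], [6, 3.77, 0.75, 0.18, 0, 0, 0], [6, 3.77, 0.75, 0.18, 0, 0, 0], [6, 3.77, 0.75, 0.18, 0, 0, 0], [6, 3.77, 0.75, 0.18, 0, 0, 0], [6, 3.77, 0.75, 0.18, 0, 0, 0], [6, 3.77, 0.75, 0.18, 0, 0, 0], [6, 3.77, 0.75, 0.18, 0, 0, 0]]}}

```text
t: 22.6
tool_pos: [0.4652, 0.1072, 0.1603]
tcp_rot: [0.67, 0.743, -0.002, -0.002]
ft_force: [-0.0, 0.1, 0.4]
finger_gap: 0.0601
gripper_force: 0.0
```

>>> {"name": "jog_arm", "arguments": {"motion": [[6, 3.77, 0.75, 0.18, 0, 0, 0], [6, 0, 0, 0, 0, 0, 6.8], [6, 0, 0, 0, 0, 0, 6.8], [6, 0, 0, 0, 0, 0, 6.8], [6, 0, 0, 0, 0, 0, 6.8], [6, 0, 0, 0, 0, 0, 6.8], [6, 0, 0, 0, 0, 0, 6.8], [6, 0, 0, 0, 0, 0, 6.8], [6, 0, 0, 0, 0, 0, 6.8], [6, 0, 0, 0, 0, 0, 6.8], [6, 0, 0, 0, 0, 0, 6.8], [6, 0, 0, 0, 0, 0, 6.8]]}}

```text
t: 23.6
tool_pos: [0.469, 0.1434, 0.1583]
tcp_rot: [0.984, 0.18, -0.003, -0.0]
ft_force: [0.1, 0.0, 0.3]
finger_gap: 0.0602
gripper_force: 0.0
```

>>> {"name": "jog_arm", "arguments": {"motion": [[6, 0, 0, 0, 0, 0, 6.8], [6, 0, 0, 0, 0, 0, 6.8], [6, 0, 0, 0, 0, 0, 6.8], [6, 0, 0, 0, 0, 0, 6.8], [6, 0, 0, 0, 0, 0, 6], [6, 0, 0, 0, 0, 0, 0], [6, 0, 0, 0, 0, 0, 0]]}}

```text
t: 24.18
tool_pos: [0.4694, 0.1435, 0.1589]
tcp_rot: [0.995, -0.104, -0.003, 0.001]
ft_force: [-0.5, -0.6, 1.0]
finger_gap: 0.0599
gripper_force: 0.0
```

```bash
cat > find.py <<'E'
from rest import *
import sys
col=sys.argv[1]
w=eyes.read_camera('wrist'); c=cam('wrist'); cv2.imwrite(f'pics/w_{col}.png',w)
m=mask(w,col); m[290:]=0
m=cv2.morphologyEx(m,cv2.MORPH_OPEN,np.ones((3,3)))
cx=(245,60,395,282); k=blobs(m,cx,20)
for b in k: print(cv2.contourArea(b),cv2.boundingRect(b))
e=extents(k); print("px",np.round(e,1).tolist())
P=plane(c,e,.009); u=P[1]-P[0]; mid=P.mean(0)
print("ends",P,"mid",mid,"len",np.linalg.norm(u))
g=np.array([P[i] for i in (0,1)])
x=P[0]-P[1]; print("tip(image bottom) heading",np.degrees(np.arctan2(-x[1],-x[0])))
goto([mid[0],mid[1],.004],pose(x*[1,1,0],[0,0,1])); print(monitor.get_obs()['joint_pos'])
# widths at the two ends tell the bristles
for q in e: print("pixels near end",m[int(q[1])-12:int(q[1])+13].sum(1).max())
E
python3 find.py red
```

```text
1447.0 (308, 84, 15, 114)
522.0 (305, 230, 21, 28)
74.0 (310, 70, 11, 9)
px [[315.4, 70.5], [314.1, 256.8]]
ends [[0.566  0.1237 0.009 ]
 [0.3945 0.1614 0.009 ]] mid [0.4803 0.1426 0.009 ] len 0.17558568672729621
tip(image bottom) heading 167.58893386553945
rot deg [0.1 0.3 0.5] rows 1.0 | shift cm before rot [ 1.14 -0.15 15.51] after rot [ 1.07 -0.13 15.52] rows 4.0
[0.2729 0.2353 1.8325 0.0007 1.0786 2.052 ]
pixels near end 11
pixels near end 20
```

>>> {"name": "jog_arm", "arguments": {"motion": [[4, 0.6, -0.15, 3.8, 0, 0, 0.5], [4, 0.5, 0, 3.8, 0, 0, 0], [4, 0, 0, 3.5, 0, 0, 0], [4, 0, 0, 2.5, 0, 0, 0], [4, 0, 0, 1.4, 0, 0, 0], [4, 0, 0, 0.4, 0, 0, 0], [0, 0, 0, 0, 0, 0, 0], [0, 0, 0, 0, 0, 0, 0], [0, 0, 0, 0, 0, 0, 0], [0, 0, 0, 0, 0, 0, 0], [0, 0, 0, 0, 0, 0, 0], [0, 0, 0, 0, 0, 0, 0]]}}

```text
t: 25.23
tool_pos: [0.4818, 0.1431, 0.0074]
tcp_rot: [0.994, -0.11, 0.0, -0.0]
ft_force: [-0.4, -0.5, 5.3]
finger_gap: 0.015
gripper_force: 20.0
```

>>> {"name": "jog_arm", "arguments": {"motion": [[0, 0, 0, -1, 0, 0, 0], [0, 0, 0, -3, 0, 0, 0], [0, 0, 0, -4, 0, 0, 0], [0, 0, 0, -4, 0, 0, 0], [0, 0, 0, -4, 0, 0, 0], [0, 0, 0, -4, 0, 0, 0], [0, 0, 0, 0, 0, 0, 0]]}}

```text
t: 25.82
tool_pos: [0.4857, 0.1441, 0.2151]
tcp_rot: [0.994, -0.11, 0.007, -0.003]
ft_force: [1.4, 1.0, -0.1]
finger_gap: 0.0145
gripper_force: 20.0
```

```bash
cat > pot.py <<'E'
from rest import *
def potfind():
    t=eyes.read_camera('top'); ct=cam('top'); k=blobs(mask(t,"pink"),(280,90,410,210)); 
    if k: e=cv2.fitEllipse(cv2.convexHull(k[0])); print("pot top",e[0],e[1],plane(ct,e[0],.075)[0])
    s=eyes.read_camera('scene'); k=blobs(mask(s,"pink"),(300,180,470,320)); print("scene",cv2.boundingRect(k[0]) if k else None)
E
python3 - <<'E'
from pot import *
potfind(); o=monitor.get_obs(); print(o['tool_pos'],o['finger_gap'],o['gripper_force'])
rim=[.662,-.0415,.075]
for b in(-30,): goto(*dip(rim,b,0,-1,-.1-.08)); goto(*dip(rim,b,45,-1,-.06))
E
```

```text
pot top (341.2787170410156, 144.64671325683594) (32.428226470947266, 33.1217041015625) [ 0.6607 -0.0418  0.075 ]
scene (353, 227, 45, 50)
[0.482  0.1431 0.2085] 0.014671124937311073 19.994561970233917
rot deg [   0.1   -0.2 -162.6] rows 23.0 | shift cm before rot [13.97 11.69 -4.3 ] after rot [-16.82  -6.98  -4.3 ] rows 5.0
rot deg [  62.7    9.4 -151.1] rows 23.0 | shift cm before rot [16.24 12.41  1.24] after rot [-14.45  -6.98 -12.71] rows 5.0
```

>>> {"name": "jog_arm", "arguments": {"motion": [[0, 0, 0, 0, 0, 0, -7.05], [0, 0, 0, 0, 0, 0, -7.05], [0, 0, 0, 0, 0, 0, -7.05], [0, 0, 0, 0, 0, 0, -7.05], [0, 0, 0, 0, 0, 0, -7.05], [0, 0, 0, 0, 0, 0, -7.05], [0, 0, 0, 0, 0, 0, -7.05], [0, 0, 0, 0, 0, 0, -7.05], [0, 0, 0, 0, 0, 0, -7.05], [0, 0, 0, 0, 0, 0, -7.05], [0, 0, 0, 0, 0, 0, -7.05], [0, 0, 0, 0, 0, 0, -7.05]]}}

```text
t: 26.92
tool_pos: [0.48, 0.1425, 0.2043]
tcp_rot: [0.807, 0.59, -0.003, -0.002]
ft_force: [0.1, 0.2, -0.3]
finger_gap: 0.0147
gripper_force: 20.0
```

>>> {"name": "jog_arm", "arguments": {"motion": [[0, 0, 0, 0, 0, 0, -7.05], [0, 0, 0, 0, 0, 0, -7.05], [0, 0, 0, 0, 0, 0, -7.05], [0, 0, 0, 0, 0, 0, -7.05], [0, 0, 0, 0, 0, 0, -7.05], [0, 0, 0, 0, 0, 0, -7.05], [0, 0, 0, 0, 0, 0, -7.05], [0, 0, 0, 0, 0, 0, -7.05], [0, 0, 0, 0, 0, 0, -7.05], [0, 0, 0, 0, 0, 0, -7.05], [0, 0, 0, 0, 0, 0, -7.05], [0, 0, 0, 0, 0, 0, 0]]}}

```text
t: 27.92
tool_pos: [0.4801, 0.1425, 0.2044]
tcp_rot: [0.262, 0.965, -0.001, -0.003]
ft_force: [-0.1, 0.3, -0.1]
finger_gap: 0.0152
gripper_force: 20.0
```

>>> {"name": "jog_arm", "arguments": {"motion": [[0, 0, 0, 0, 0, 6.43, 0], [0, 0, 0, 0, 0, 6.43, 0], [0, 0, 0, 0, 0, 6.43, 0], [0, 0, 0, 0, 0, 6.43, 0], [0, 0, 0, 0, 0, 6.43, 0], [0, 0, 0, 0, 0, 6.43, 0], [0, 0, 0, 0, 0, 6.43, 0], [0, 0, 0, 0, 0, 0, 0]]}}

```text
t: 28.58
tool_pos: [0.4821, 0.1412, 0.201]
tcp_rot: [0.246, 0.888, 0.099, -0.375]
ft_force: [-0.7, 0.5, -1.0]
finger_gap: 0.0148
gripper_force: 20.0
```

```bash
python3 - <<'E'
from pot import *
o=monitor.get_obs(); print(o['tool_pos'],o['finger_gap'],o['joint_pos'])
rim=[.662,-.0415,.075]
for d in(-.06,.035): goto(*dip(rim,-30,45,-1,d))
E
```

```text
[0.4821 0.1412 0.201 ] 0.01478074711661329 [ 0.0128  0.5777  1.4332  0.3906  1.8307 -1.0554]
rot deg [ 0.2 -0.7 -0.9] rows 1.0 | shift cm before rot [-13.8   -6.57 -13.34] after rot [-13.85  -6.83 -13.16] rows 5.0
rot deg [ 0.2 -0.7 -0.9] rows 1.0 | shift cm before rot [-20.59  -6.48  -6.7 ] after rot [-20.56  -6.83  -6.45] rows 6.0
```

>>> {"name": "jog_arm", "arguments": {"motion": [[0, -2.3, -1.1, -2.22, 0, -0.1, -0.15], [0, -2.3, -1.1, -2.22, 0, -0.1, -0.15], [0, -2.3, -1.1, -2.22, 0, -0.1, -0.15], [0, -2.3, -1.1, -2.22, 0, -0.1, -0.15], [0, -2.3, -1.1, -2.22, 0, -0.1, -0.15], [0, -2.3, -1.1, -2.22, 0, -0.1, -0.15], [0, 0, 0, 0, 0, 0, 0], [0, 0, 0, 0, 0, 0, 0]]}}

```text
t: 29.25
tool_pos: [0.6143, -0.0113, 0.2019]
tcp_rot: [0.238, 0.894, 0.101, -0.365]
ft_force: [0.1, 0.1, -0.4]
finger_gap: 0.0148
gripper_force: 20.0
```

```bash
cat >> pot.py <<'E'
def tip():
    o=monitor.get_obs();Q=R.from_quat(o['tcp_rot']).as_matrix(); print("tip",o['tool_pos']-Q[:,0]*.09,"gap",o['finger_gap'],"F",o['gripper_force'],o['ft_force'],"j",o['joint_pos'])
E
python3 - <<'E'
from pot import *
tip(); rim=[.662,-.0415,.075]
for d in(-.06,.035): goto(*dip(rim,-30,45,-1,d))
# where are the red bristles seen in the scene picture vs. prediction?
s=eyes.read_camera('scene'); cv2.imwrite('pics/s_red.png',s); o=monitor.get_obs();Q=R.from_quat(o['tcp_rot']).as_matrix(); t=o['tool_pos']-Q[:,0]*.09
print("pred px",proj(cam('scene'),t)); k=blobs(mask(s,'red'),(300,120,430,240),5); print([cv2.boundingRect(b) for b in k]); k=blobs(mask(s,"pink"),(300,180,470,320));print(cv2.boundingRect(k[0]))
E
```

```text
tip [ 0.6701 -0.043   0.1388] gap 0.014834114738598858 F 19.994649589061737 [ 0.103   0.0512 -0.4155] j [-0.1722  0.8005  0.9791  0.2872  2.0877 -1.1754]
rot deg [0.3 0.5 0.3] rows 1.0 | shift cm before rot [-0.42 -0.23  0.39] after rot [-0.43 -0.23  0.39] rows 1.0
rot deg [0.3 0.5 0.3] rows 1.0 | shift cm before rot [-7.08 -0.31  7.16] after rot [-7.14 -0.23  7.1 ] rows 3.0
pred px [[379.1205 217.5639]]
[(371, 206, 11, 14), (345, 142, 8, 13), (389, 233, 8, 7)]
(352, 227, 46, 50)
```

>>> {"name": "jog_arm", "arguments": {"motion": [[0, -1.5, 0, 1.5, 0, 0, 0], [0, -2, 0, 2, 0, 0, 0], [0, -2, 0, 2, 0, 0, 0], [0, -1.5, -0.2, 1.5, 0, 0, 0], [0, 0, 0, 0, 0, 0, 0], [0, 0, 0, 0, 0, 0, 0], [0, 0, 0, 0, 0, 0, 0], [0, 0, 0, 0, 0, 0, 0], [0, 0, 0, 0, 0, 0, 0], [0, 0, 0, 0, 0, 0, 0]]}}

```text
t: 30.13
tool_pos: [0.6146, -0.0118, 0.1052]
tcp_rot: [0.236, 0.895, 0.102, -0.364]
ft_force: [0.5, 1.1, -0.1]
finger_gap: 0.0148
gripper_force: 20.0
```

```bash
python3 - <<'E'
from pot import *
tip(); s=eyes.read_camera('scene'); k=blobs(mask(s,"pink"),(300,180,470,320));print(cv2.boundingRect(k[0]))
E
```

```text
tip [ 0.6707 -0.0432  0.0422] gap 0.014838576744132186 F 19.99757319688797 [ 0.5225  1.0967 -0.1498] j [-0.1726  0.8644  1.09    0.2641  1.918  -1.2326]
(352, 227, 46, 51)
```

>>> {"name": "jog_arm", "arguments": {"motion": [[0, 2, 0, -2, 0, 0, 0], [0, 2.4, 0, -2.4, 0, 0, 0], [0, 2.4, 0, -2.4, 0, 0, 0], [0, 1, 0, -1, 0, 0, 0], [0, 0, 0, 0, 0, -6.3, 0], [0, 0, 0, 0, 0, -6.3, 0], [0, 0, 0, 0, 0, -6.3, 0], [0, 0, 0, 0, 0, -6.3, 0], [0, 0, 0, 0, 0, -6.3, 0], [0, 0, 0, 0, 0, -6.3, 0], [0, 0, 0, 0, 0, -6.3, 0], [0, 0, 0, 0, 0, 0, 0]]}}

```text
t: 31.18
tool_pos: [0.6087, -0.0105, 0.2159]
tcp_rot: [0.256, 0.967, 0.006, -0.002]
ft_force: [-2.1, 0.4, -0.7]
finger_gap: 0.0145
gripper_force: 20.0
```

```bash
python3 - <<'E'
from pot import *
goto(*rp(-.03,.15)); tip()
E
```

```text
rot deg [ 0.3 -0.7 54.2] rows 8.0 | shift cm before rot [ -5.8  -35.54   6.2 ] after rot [-32.13 -16.11   6.59] rows 9.0
tip [ 0.6869 -0.0551  0.2153] gap 0.01447012731127822 F 19.997832477092743 [-2.1086  0.3944 -0.6664] j [-0.0428  0.3728  1.479   0.0125  1.2918 -1.0989]
```

>>> {"name": "jog_arm", "arguments": {"motion": [[0, -0.58, -3.55, 0.1, 0, 0, 0], [0, -0.58, -3.55, 0.1, 0, 0, 0], [0, -0.58, -3.55, 0.1, 0, 0, 0], [0, -0.58, -3.55, 0.1, 0, 0, 0], [0, -0.58, -3.55, 0.1, 0, 0, 0], [0, -0.58, -3.55, 0.1, 0, 0, 0], [0, -0.58, -3.55, 1.4, 0, 0, 0], [0, -0.58, -3.55, 1.4, 0, 0, 0], [0, -0.58, -3.55, 1.4, 0, 0, 0], [0, -0.58, -3.55, 1.4, 0, 0, 0]]}}

```text
t: 32.02
tool_pos: [0.4862, -0.3508, 0.1478]
tcp_rot: [0.258, 0.966, 0.007, -0.003]
ft_force: [0.0, 0.6, -1.1]
finger_gap: 0.015
gripper_force: 20.0
```

>>> {"name": "jog_arm", "arguments": {"motion": [[0, 0, 0, 0, 0, -0.1, 6.78], [0, 0, 0, 0, 0, -0.1, 6.78], [0, 0, 0, 0, 0, -0.1, 6.78], [0, 0, 0, 0, 0, -0.1, 6.78], [0, 0, 0, 0, 0, -0.1, 6.78], [0, 0, 0, 0, 0, -0.1, 6.78], [0, 0, 0, 0, 0, -0.1, 6.78], [0, 0, 0, 0, 0, 0, 6.78], [0, 0, 0, 0, 0, 0, 0], [0, 0, 0, 0, 0, 0, 0]]}}

```text
t: 32.85
tool_pos: [0.487, -0.3492, 0.1482]
tcp_rot: [0.669, 0.744, 0.003, 0.0]
ft_force: [0.2, -0.8, -0.2]
finger_gap: 0.0145
gripper_force: 20.0
```

```bash
cat > held.py <<'E'
from pot import *
import sys
col=sys.argv[1]; i=float(sys.argv[2])
w=eyes.read_camera('wrist'); c=cam('wrist'); cv2.imwrite('pics/h_%s.png'%col,w); m=mask(w,col); k=blobs(m,(270,20,370,260),20)
print([cv2.boundingRect(b) for b in k][:4]); e=extents(k); o=monitor.get_obs(); z=o['tool_pos'][2]
q=min(e,key=lambda a:a[1]); T=plane(c,q,z)[0]; Q=R.from_quat(o['tcp_rot']).as_matrix(); print("tail in tool frame",(T-o['tool_pos'])@Q)
goto(*rp(i,.06)); goto(*rp(i,.038)); print(o['tool_pos'])
E
python3 held.py red -.03
```

```text
[(303, 99, 29, 161), (306, 74, 23, 20)]
tail in tool frame [ 0.0865 -0.001   0.0003]
rot deg [ 0.3 -0.2 -0.1] rows 1.0 | shift cm before rot [ 0.19 -0.42  8.82] after rot [ 0.22 -0.37  8.82] rows 3.0
rot deg [ 0.3 -0.2 -0.1] rows 1.0 | shift cm before rot [ 0.19 -0.43 11.02] after rot [ 0.22 -0.37 11.02] rows 3.0
[ 0.4869 -0.349   0.1482]
```

>>> {"name": "jog_arm", "arguments": {"motion": [[0, 0.2, -0.4, 2, 0.3, -0.2, 0], [0, 0, 0, 3, 0, 0, 0], [0, 0, 0, 2.5, 0, 0, 0], [0, 0, 0, 1.8, 0, 0, 0], [0, 0, 0, 1.2, 0, 0, 0], [0, 0, 0, 0.4, 0, 0, 0], [0, 0, 0, 0, 0, 0, 0], [0, 0, 0, 0, 0, 0, 0], [0, 0, 0, 0, 0, 0, 0]]}}

```text
t: 33.65
tool_pos: [0.4833, -0.3475, 0.0402]
tcp_rot: [0.669, 0.743, -0.0, 0.002]
ft_force: [-0.1, -0.1, -0.2]
finger_gap: 0.0147
gripper_force: 20.0
```

>>> {"name": "jog_arm", "arguments": {"motion": [[4, 0, 0, 0, 0, 0, 0], [4, 0, 0, 0, 0, 0, 0], [4, 0, 0, 0, 0, 0, 0], [4, 0, 0, -0.5, 0, 0, 0], [4, 0, 0, -3, 0, 0, 0], [4, 0, 0, -4, 0, 0, 0], [4, 0, 0, -4, 0, 0, 0], [4, 0, 0, -3, 0, 0, 0], [4, 0, 0, 0, 0, 0, 0], [4, 0, 0, 0, 0, 0, 0]]}}

```text
t: 34.48
tool_pos: [0.4834, -0.3474, 0.1871]
tcp_rot: [0.669, 0.743, -0.0, 0.003]
ft_force: [0.2, -0.2, 0.7]
finger_gap: 0.0399
gripper_force: 0.0
```

```bash
cat > placed.py <<'E'
from pot import *
import sys
w=eyes.read_camera('wrist'); cv2.imwrite('pics/pl_%s.png'%sys.argv[1],w); m=mask(w,sys.argv[1]); k=blobs(m,(285,40,345,278),15); print([cv2.boundingRect(b) for b in k][:4])
lie(np.array(extents(k)),0)
x,y,b=map(float,sys.argv[2:5]); h=np.radians(b); goto([x,y,.16],pose([np.cos(h),np.sin(h),0],[0,0,1]))
E
python3 placed.py red .488 -.048 162
python3 - <<'E'
from pot import *
potfind(); t=eyes.read_camera('top'); ct=cam('top')
for c,b in(("blue",(310,165,365,245)),("black",(296,170,325,248))):
    k=blobs(mask(t,c),b,8); e=extents(k); P=plane(ct,e,.009); u=P[1]-P[0]; print(c,np.round(e,1).tolist(),P.mean(0),np.degrees(np.arctan2(u[1],u[0])))
E
```

```text
[(309, 98, 16, 113), (306, 242, 21, 28), (311, 85, 11, 10)]
mid rest-frame (x,y along rail): -0.0008566999134354881 -0.03099802561321191 len 0.1752882879087244 ang -179.915145730282
rot deg [ -0.    0.1 -66. ] rows 10.0 | shift cm before rot [29.65  3.65  2.44] after rot [ 8.7  28.58  2.49] rows 8.0
pot top (341.1492919921875, 144.71011352539062) (32.3350830078125, 32.79983139038086) [ 0.6605 -0.0415  0.075 ]
scene (353, 227, 45, 50)
blue [[349.9, 179.6], [332.8, 228.0]] [ 0.4886 -0.0478  0.009 ] 161.44422240724677
black [[312.0, 186.4], [311.0, 237.6]] [0.4614 0.0448 0.009 ] -179.96053090999195
```

Red is in its notch and nothing else has moved. Blue is next.

>>> {"name": "jog_arm", "arguments": {"motion": [[6, 3.71, 0.46, 0.3, 0, 0, 0], [6, 3.71, 0.46, 0.3, 0, 0, 0], [6, 3.71, 0.46, 0.3, 0, 0, 0], [6, 3.71, 0.46, 0.3, 0, 0, 0], [6, 3.71, 0.46, 0.3, 0, 0, 0], [6, 3.71, 0.46, 0.3, 0, 0, 0], [6, 3.71, 0.46, 0.3, 0, 0, 0], [6, 3.71, 0.46, 0.3, 0, 0, 0], [6, 0, 0, 0, 0, 0, -6.6], [6, 0, 0, 0, 0, 0, -6.6], [6, 0, 0, 0, 0, 0, -6.6], [6, 0, 0, 0, 0, 0, -6.6]]}}

```text
t: 35.68
tool_pos: [0.4875, -0.0472, 0.1586]
tcp_rot: [0.479, 0.878, -0.001, -0.001]
ft_force: [0.3, 0.4, -0.0]
finger_gap: 0.0601
gripper_force: 0.0
```

>>> {"name": "jog_arm", "arguments": {"motion": [[6, 0, 0, 0, 0, 0, -6.6], [6, 0, 0, 0, 0, 0, -6.6], [6, 0, 0, 0, 0, 0, -6.6], [6, 0, 0, 0, 0, 0, -6.6], [6, 0, 0, 0, 0, 0, -6.6], [6, 0, 0, 0, 0, 0, -6.6], [6, 0, 0, 0, 0, 0, 0], [6, 0, 0, 0, 0, 0, 0]]}}

```text
t: 36.35
tool_pos: [0.4878, -0.0477, 0.1589]
tcp_rot: [0.158, 0.987, -0.001, -0.001]
ft_force: [-0.4, 0.2, 0.1]
finger_gap: 0.0604
gripper_force: 0.0
```

```bash
python3 find.py blue
```

```text
1397.0 (311, 94, 16, 113)
492.5 (309, 238, 20, 28)
72.0 (313, 81, 11, 9)
px [[317.6, 81.3], [319.0, 264.8]]
ends [[ 0.4018 -0.0196  0.009 ]
 [ 0.5689 -0.0729  0.009 ]] mid [ 0.4854 -0.0462  0.009 ] len 0.1753917261597214
tip(image bottom) heading -17.692382573233626
rot deg [-0.1 -0.  -0.5] rows 1.0 | shift cm before rot [ 0.28  0.08 15.52] after rot [ 0.29  0.06 15.52] rows 4.0
[-0.1201  0.2322  1.8368 -0.0014  1.0736 -1.3724]
pixels near end 11
pixels near end 20
```

>>> {"name": "jog_arm", "arguments": {"motion": [[4, 0.28, 0.08, 3.8, 0, 0, -0.5], [4, 0, 0, 3.8, 0, 0, 0], [4, 0, 0, 3.5, 0, 0, 0], [4, 0, 0, 2.5, 0, 0, 0], [4, 0, 0, 1.4, 0, 0, 0], [4, 0, 0, 0.4, 0, 0, 0], [0, 0, 0, 0, 0, 0, 0], [0, 0, 0, 0, 0, 0, 0], [0, 0, 0, 0, 0, 0, 0], [0, 0, 0, 0, 0, 0, 0], [0, 0, 0, 0, 0, 0, 0], [0, 0, 0, 0, 0, 0, 0]]}}

```text
t: 37.4
tool_pos: [0.487, -0.0464, 0.0071]
tcp_rot: [0.153, 0.988, -0.001, 0.002]
ft_force: [-1.1, -0.3, 6.2]
finger_gap: 0.0148
gripper_force: 20.0
```

>>> {"name": "jog_arm", "arguments": {"motion": [[0, 0, 0, -1, 0, 0, 0], [0, 0, 0, -3, 0, 0, 0], [0, 0, 0, -4, 0, 0, 0], [0, 0, 0, -4, 0, 0, 0], [0, 0, 0, -4, 0, 0, 0], [0, 0, 0, -4, 0, 0, 0], [0, 0, 0, 0, 0, 0, 0], [0, 0, 0, 0, 0, 0, 0]]}}

```text
t: 38.07
tool_pos: [0.4872, -0.0462, 0.2086]
tcp_rot: [0.153, 0.988, -0.0, 0.004]
ft_force: [0.1, 0.1, -0.4]
finger_gap: 0.0146
gripper_force: 20.0
```

```bash
python3 - <<'E'
from pot import *
potfind(); tip()
rim=[.662,-.0415,.075]
goto(*dip(rim,-18,45,-1,-.06))
E
```

```text
pot top (341.17376708984375, 144.61221313476562) (32.32459259033203, 32.8333625793457) [ 0.6608 -0.0415  0.075 ]
scene (352, 226, 46, 51)
tip [ 0.5708 -0.0731  0.2051] gap 0.014680271064723863 F 19.99893844127655 [-0.0137  0.9962 -0.6315] j [-0.1172  0.1882  1.7699 -0.0014  1.1844 -1.3811]
rot deg [-0.3 45.   0.4] rows 7.0 | shift cm before rot [-11.13   5.81   0.88] after rot [-8.47  5.9  -7.2 ] rows 4.0
```

>>> {"name": "jog_arm", "arguments": {"motion": [[0, 0, 0, 0, 0, 6.43, 0], [0, 0, 0, 0, 0, 6.43, 0], [0, 0, 0, 0, 0, 6.43, 0], [0, 0, 0, 0, 0, 6.43, 0], [0, 0, 0, 0, 0, 6.43, 0], [0, 0, 0, 0, 0, 6.43, 0], [0, 0, 0, 0, 0, 6.43, 0], [0, -2.12, 1.47, -1.8, 0, 0, 0], [0, -2.12, 1.47, -1.8, 0, 0, 0], [0, -2.12, 1.47, -1.8, 0, 0, 0], [0, -2.12, 1.47, -1.8, 0, 0, 0], [0, 0, 0, 0, 0, 0, 0]]}}

```text
t: 39.17
tool_pos: [0.6126, -0.0221, 0.1906]
tcp_rot: [0.141, 0.913, 0.058, -0.38]
ft_force: [-1.1, -0.2, -1.6]
finger_gap: 0.0146
gripper_force: 20.0
```

```bash
python3 - <<'E'
from pot import *
tip(); rim=[.662,-.0415,.075]
goto(*dip(rim,-18,45,-1,.035))
s=eyes.read_camera('scene'); k=blobs(mask(s,"pink"),(300,180,470,320));print(cv2.boundingRect(k[0]))
o=monitor.get_obs();Q=R.from_quat(o['tcp_rot']).as_matrix(); print(proj(cam('scene'),o['tool_pos']-Q[:,0]*.09),[cv2.boundingRect(b) for b in blobs(mask(s,'blue'),(340,140,410,240),8)])
E
```

```text
tip [ 0.6731 -0.0412  0.1268] gap 0.014576869490681639 F 19.999079704284668 [-1.0613 -0.2183 -1.6226] j [-0.1244  0.8409  0.9299  0.1517  2.1454 -1.359 ]
rot deg [-0.4 -0.2  0.3] rows 1.0 | shift cm before rot [-6.12 -0.3   6.53] after rot [-6.11 -0.32  6.55] rows 3.0
(353, 227, 45, 50)
[[379.2847 222.0634]] [(370, 210, 10, 11), (340, 154, 11, 15)]
```

>>> {"name": "jog_arm", "arguments": {"motion": [[0, -1.5, 0, 1.5, 0, 0, 0], [0, -2, -0.3, 2, 0, 0, 0], [0, -1.6, 0, 2, 0, 0, 0], [0, -1, 0, 1, 0, 0, 0], [0, 0, 0, 0, 0, 0, 0], [0, 0, 0, 0, 0, 0, 0], [0, 0, 0, 0, 0, 0, 0], [0, 0, 0, 0, 0, 0, 0], [0, 0, 0, 0, 0, 0, 0], [0, 0, 0, 0, 0, 0, 0]]}}

```text
t: 40.05
tool_pos: [0.6062, -0.0256, 0.1088]
tcp_rot: [0.141, 0.914, 0.058, -0.377]
ft_force: [0.1, 0.4, -0.6]
finger_gap: 0.0144
gripper_force: 20.0
```

```bash
python3 - <<'E'
from pot import *
tip(); s=eyes.read_camera('scene'); k=blobs(mask(s,"pink"),(300,180,470,320));print(cv2.boundingRect(k[0]))
E
```

```text
tip [ 0.667  -0.0449  0.0454] gap 0.014444903146481078 F 19.999024271965027 [ 0.0644  0.3752 -0.6282] j [-0.1296  0.8799  1.0511  0.1351  1.9821 -1.39  ]
(352, 227, 46, 51)
```

>>> {"name": "jog_arm", "arguments": {"motion": [[0, 2, 0, -2, 0, 0, 0], [0, 2.4, 0, -2.4, 0, 0, 0], [0, 2.4, 0, -2.4, 0, 0, 0], [0, 1, 0, -1, 0, 0, 0], [0, 0, 0, 0, 0, -6.4, 0], [0, 0, 0, 0, 0, -6.4, 0], [0, 0, 0, 0, 0, -6.4, 0], [0, 0, 0, 0, 0, -6.4, 0], [0, 0, 0, 0, 0, -6.4, 0], [0, 0, 0, 0, 0, -6.4, 0], [0, 0, 0, 0, 0, -6.4, 0], [0, 0, 0, 0, 0, 0, 0]]}}

```text
t: 41.1
tool_pos: [0.6007, -0.0241, 0.2195]
tcp_rot: [0.152, 0.988, -0.0, -0.002]
ft_force: [-1.1, 0.7, -0.1]
finger_gap: 0.0146
gripper_force: 20.0
```

```bash
python3 - <<'E'
from pot import *
goto(*rp(.03,.15)); tip()
E
```

```text
rot deg [-0.2 -0.1 66.4] rows 10.0 | shift cm before rot [ -3.99 -31.94   6.98] after rot [-30.86  -9.17   6.95] rows 8.0
tip [ 0.6866 -0.0512  0.2192] gap 0.014561925196888743 F 19.999211132526398 [-1.1291  0.7258 -0.0801] j [-0.059   0.3598  1.4899 -0.0005  1.2955 -1.3247]
```

>>> {"name": "jog_arm", "arguments": {"motion": [[0, -0.45, -3.55, 0.1, 0, 0, 0], [0, -0.45, -3.55, 0.1, 0, 0, 0], [0, -0.45, -3.55, 0.1, 0, 0, 0], [0, -0.45, -3.55, 0.1, 0, 0, 0], [0, -0.45, -3.55, 0.1, 0, 0, 0], [0, -0.45, -3.55, 1.5, 0, 0, 0], [0, -0.45, -3.55, 1.5, 0, 0, 0], [0, -0.45, -3.55, 1.5, 0, 0, 0], [0, -0.4, -3.55, 1.6, 0, 0, 0], [0, 0, 0, 0, 0, 0, 6.64], [0, 0, 0, 0, 0, 0, 6.64], [0, 0, 0, 0, 0, 0, 6.64]]}}

```text
t: 42.1
tool_pos: [0.5475, -0.3438, 0.1514]
tcp_rot: [0.325, 0.946, 0.0, -0.003]
ft_force: [0.5, -0.6, -0.3]
finger_gap: 0.0145
gripper_force: 20.0
```

>>> {"name": "jog_arm", "arguments": {"motion": [[0, 0, 0, 0, 0, 0, 6.64], [0, 0, 0, 0, 0, 0, 6.64], [0, 0, 0, 0, 0, 0, 6.64], [0, 0, 0, 0, 0, 0, 6.64], [0, 0, 0, 0, 0, 0, 6.64], [0, 0, 0, 0, 0, 0, 6.64], [0, 0, 0, 0, 0, 0, 6.64], [0, 0, 0, 0, 0, 0, 0], [0, 0, 0, 0, 0, 0, 0]]}}

```text
t: 42.85
tool_pos: [0.5479, -0.3427, 0.1521]
tcp_rot: [0.668, 0.744, -0.001, -0.002]
ft_force: [-0.6, 0.8, -0.7]
finger_gap: 0.0145
gripper_force: 20.0
```

```bash
python3 held.py blue .03
```

```text
[(303, 91, 29, 169), (307, 67, 21, 19)]
tail in tool frame [ 0.0898 -0.0001  0.0001]
rot deg [-0.2 -0.1  0. ] rows 1.0 | shift cm before rot [ 0.23 -0.46  9.21] after rot [ 0.23 -0.49  9.21] rows 3.0
rot deg [-0.2 -0.1  0. ] rows 1.0 | shift cm before rot [ 0.22 -0.45 11.41] after rot [ 0.23 -0.49 11.41] rows 3.0
[ 0.5478 -0.3426  0.1521]
```

>>> {"name": "jog_arm", "arguments": {"motion": [[0, 0.2, -0.47, 2, 0, 0, 0], [0, 0, 0, 3, 0, 0, 0], [0, 0, 0, 2.5, 0, 0, 0], [0, 0, 0, 2.2, 0, 0, 0], [0, 0, 0, 1.2, 0, 0, 0], [0, 0, 0, 0.4, 0, 0, 0], [0, 0, 0, 0, 0, 0, 0], [0, 0, 0, 0, 0, 0, 0], [0, 0, 0, 0, 0, 0, 0]]}}

```text
t: 43.65
tool_pos: [0.5433, -0.3414, 0.041]
tcp_rot: [0.669, 0.744, -0.001, 0.001]
ft_force: [0.1, -0.9, -0.3]
finger_gap: 0.0149
gripper_force: 20.0
```

>>> {"name": "jog_arm", "arguments": {"motion": [[4, 0, 0, 0, 0, 0, 0], [4, 0, 0, 0, 0, 0, 0], [4, 0, 0, 0, 0, 0, 0], [4, 0, 0, -0.5, 0, 0, 0], [4, 0, 0, -3, 0, 0, 0], [4, 0, 0, -4, 0, 0, 0], [4, 0, 0, -4, 0, 0, 0], [4, 0, 0, -3, 0, 0, 0], [4, 0, 0, 0, 0, 0, 0], [4, 0, 0, 0, 0, 0, 0]]}}

```text
t: 44.48
tool_pos: [0.5435, -0.3412, 0.1873]
tcp_rot: [0.669, 0.743, -0.001, 0.002]
ft_force: [0.6, -0.4, -0.6]
finger_gap: 0.0397
gripper_force: 0.0
```

```bash
python3 placed.py blue .468 .045 0
python3 - <<'E'
from pot import *
potfind(); t=eyes.read_camera('top'); ct=cam('top')
for c,b in(("black",(296,170,325,248)),):
    k=blobs(mask(t,c),b,8); e=extents(k); P=plane(ct,e,.009); u=P[1]-P[0]; print(c,np.round(e,1).tolist(),P.mean(0),np.degrees(np.arctan2(u[1],u[0])))
E
```

```text
[(309, 94, 15, 114), (307, 239, 20, 28), (311, 81, 11, 9)]
mid rest-frame (x,y along rail): 0.0023128217727108997 0.02888431509904811 len 0.17533510802280375 ang -179.8364928999439
rot deg [-0.1  0.1 96.1] rows 14.0 | shift cm before rot [39.13 -3.34  2.49] after rot [ -7.45 -38.56   2.5 ] rows 10.0
pot top (341.1492919921875, 144.71011352539062) (32.3350830078125, 32.79983139038086) [ 0.6605 -0.0415  0.075 ]
scene (353, 227, 45, 50)
black [[312.0, 186.4], [311.0, 237.6]] [0.4614 0.0448 0.009 ] -179.96053090999195
```

>>> {"name": "jog_arm", "arguments": {"motion": [[6, 3.91, -0.33, 0.25, 0, 0, 0], [6, 3.91, -0.33, 0.25, 0, 0, 0], [6, 3.91, -0.33, 0.25, 0, 0, 0], [6, 3.91, -0.33, 0.25, 0, 0, 0], [6, 3.91, -0.33, 0.25, 0, 0, 0], [6, 3.91, -0.33, 0.25, 0, 0, 0], [6, 3.91, -0.33, 0.25, 0, 0, 0], [6, 3.91, -0.33, 0.25, 0, 0, 0], [6, 3.91, -0.33, 0.25, 0, 0, 0], [6, 3.91, -0.33, 0.25, 0, 0, 0], [6, 0, 0, 0, 0, 0, 6.86], [6, 0, 0, 0, 0, 0, 6.86]]}}

```text
t: 45.68
tool_pos: [0.4669, 0.0469, 0.1581]
tcp_rot: [0.753, 0.658, -0.002, -0.002]
ft_force: [0.4, 0.8, -0.5]
finger_gap: 0.06
gripper_force: 0.0
```

>>> {"name": "jog_arm", "arguments": {"motion": [[6, 0, 0, 0, 0, 0, 6.86], [6, 0, 0, 0, 0, 0, 6.86], [6, 0, 0, 0, 0, 0, 6.86], [6, 0, 0, 0, 0, 0, 6.86], [6, 0, 0, 0, 0, 0, 6.86], [6, 0, 0, 0, 0, 0, 6.86], [6, 0, 0, 0, 0, 0, 6.86], [6, 0, 0, 0, 0, 0, 6.86], [6, 0, 0, 0, 0, 0, 6.86], [6, 0, 0, 0, 0, 0, 6.86], [6, 0, 0, 0, 0, 0, 6.86], [6, 0, 0, 0, 0, 0, 6.86]]}}

```text
t: 46.68
tool_pos: [0.4676, 0.0446, 0.1582]
tcp_rot: [1.0, -0.003, -0.003, 0.0]
ft_force: [0.3, 1.2, 0.1]
finger_gap: 0.0598
gripper_force: 0.0
```

>>> {"name": "jog_arm", "arguments": {"motion": [[6, 0, 0, 0, 0, 0, 0], [6, 0, 0, 0, 0, 0, 0]]}}

```text
t: 46.85
tool_pos: [0.4679, 0.0447, 0.1586]
tcp_rot: [1.0, 0.002, -0.003, 0.0]
ft_force: [0.9, -0.5, 0.0]
finger_gap: 0.0597
gripper_force: 0.0
```

```bash
python3 find.py black
```

```text
996.0 (309, 91, 16, 113)
934.5 (374, 221, 21, 59)
727.0 (245, 221, 15, 59)
378.0 (307, 237, 20, 27)
72.5 (311, 78, 11, 9)
px [[316.0, 78.4], [384.8, 278.0]]
ends [[ 0.5599  0.0452  0.009 ]
 [ 0.3675 -0.0253  0.009 ]] mid [0.4637 0.01   0.009 ] len 0.2048868867597479
tip(image bottom) heading -159.8870765383972
rot deg [ -0.    0.3 -19.9] rows 3.0 | shift cm before rot [-0.37  3.46 15.48] after rot [-1.6   3.11 15.48] rows 4.0
[ 0.0707  0.2039  1.8765 -0.      1.0659  1.6386]
pixels near end 11
pixels near end 469
```

The mask also caught the black fingers, so I'll restrict it to the brush column (x 300–335).

```bash
sed -i 's/^cx=(245,60,395,282); k=/cx=(300,60,335,282) if col=="black" else (245,60,395,282); k=/' find.py; python3 find.py black
```

```text
998.0 (309, 92, 16, 112)
374.5 (307, 237, 20, 27)
73.5 (311, 78, 11, 9)
px [[316.9, 78.5], [316.6, 262.8]]
ends [[0.56   0.0444 0.009 ]
 [0.3845 0.0443 0.009 ]] mid [0.4723 0.0443 0.009 ] len 0.1754768279722725
tip(image bottom) heading -179.95451935187373
rot deg [0.  0.2 0.1] rows 1.0 | shift cm before rot [ 0.47  0.03 15.49] after rot [ 0.41  0.04 15.49] rows 4.0
[ 0.0707  0.2037  1.8762 -0.      1.0659  1.6391]
pixels near end 11
pixels near end 453
```

>>> {"name": "jog_arm", "arguments": {"motion": [[4, 0.45, 0, 3.8, 0, 0, 0], [4, 0, 0, 3.8, 0, 0, 0], [4, 0, 0, 3.5, 0, 0, 0], [4, 0, 0, 2.5, 0, 0, 0], [4, 0, 0, 1.4, 0, 0, 0], [4, 0, 0, 0.4, 0, 0, 0], [0, 0, 0, 0, 0, 0, 0], [0, 0, 0, 0, 0, 0, 0], [0, 0, 0, 0, 0, 0, 0], [0, 0, 0, 0, 0, 0, 0], [0, 0, 0, 0, 0, 0, 0], [0, 0, 0, 0, 0, 0, 0]]}}

```text
t: 47.95
tool_pos: [0.4735, 0.0447, 0.0067]
tcp_rot: [1.0, 0.0, -0.0, 0.0]
ft_force: [-0.2, 0.2, 6.6]
finger_gap: 0.0148
gripper_force: 20.0
```

>>> {"name": "jog_arm", "arguments": {"motion": [[0, 0, 0, -1, 0, 0, 0], [0, 0, 0, -3, 0, 0, 0], [0, 0, 0, -4, 0, 0, 0], [0, 0, 0, -4, 0, 0, 0], [0, 0, 0, -4, 0, 0, 0], [0, 0, 0, -4, 0, 0, 0], [0, 0, 0, 0, 0, 0, 0], [0, 0, 0, 0, 0, 0, 0]]}}

```text
t: 48.62
tool_pos: [0.4744, 0.0448, 0.2081]
tcp_rot: [1.0, 0.0, 0.002, -0.0]
ft_force: [-0.3, -0.2, 0.2]
finger_gap: 0.0143
gripper_force: 20.0
```

```bash
python3 - <<'E'
from pot import *
potfind(); tip()
rim=[.662,-.0415,.075]
goto(*dip(rim,-25,0,-1,-.17))
E
```

```text
pot top (341.1573181152344, 144.6630859375) (32.28478240966797, 32.99770736694336) [ 0.6606 -0.0415  0.075 ]
scene (353, 227, 45, 50)
tip [0.3822 0.0446 0.2051] gap 0.014607186310807879 F 19.999281764030457 [ 0.1703  0.4937 -0.7298] j [ 0.07    0.1701  1.7942 -0.      1.1818  1.6407]
rot deg [  -0.3    0.1 -155. ] rows 22.0 | shift cm before rot [11.72  5.24 -3.73] after rot [-12.85   0.22  -3.68] rows 4.0
```

>>> {"name": "jog_arm", "arguments": {"motion": [[0, 0, 0, 0, 0, 0, -7.05], [0, 0, 0, 0, 0, 0, -7.05], [0, 0, 0, 0, 0, 0, -7.05], [0, 0, 0, 0, 0, 0, -7.05], [0, 0, 0, 0, 0, 0, -7.05], [0, 0, 0, 0, 0, 0, -7.05], [0, 0, 0, 0, 0, 0, -7.05], [0, 0, 0, 0, 0, 0, -7.05], [0, 0, 0, 0, 0, 0, -7.05], [0, 0, 0, 0, 0, 0, -7.05], [0, 0, 0, 0, 0, 0, -7.05], [0, 0, 0, 0, 0, 0, -7.05]]}}

```text
t: 49.72
tool_pos: [0.4718, 0.0446, 0.2032]
tcp_rot: [0.738, 0.675, -0.003, -0.002]
ft_force: [-0.4, 0.2, -0.8]
finger_gap: 0.0147
gripper_force: 20.0
```

>>> {"name": "jog_arm", "arguments": {"motion": [[0, 0, 0, 0, 0, 0, -7.05], [0, 0, 0, 0, 0, 0, -7.05], [0, 0, 0, 0, 0, 0, -7.05], [0, 0, 0, 0, 0, 0, -7.05], [0, 0, 0, 0, 0, 0, -7.05], [0, 0, 0, 0, 0, 0, -7.05], [0, 0, 0, 0, 0, 0, -7.05], [0, 0, 0, 0, 0, 0, -7.05], [0, 0, 0, 0, 0, 0, -7.05], [0, 0, 0, 0, 0, 0, -7.05]]}}

```text
t: 50.55
tool_pos: [0.4718, 0.0446, 0.2032]
tcp_rot: [0.213, 0.977, -0.001, -0.004]
ft_force: [-0.3, -0.5, -0.5]
finger_gap: 0.0146
gripper_force: 20.0
```

>>> {"name": "jog_arm", "arguments": {"motion": [[0, 0, 0, 0, 0, 6.43, 0], [0, 0, 0, 0, 0, 6.43, 0], [0, 0, 0, 0, 0, 6.43, 0], [0, 0, 0, 0, 0, 6.43, 0], [0, 0, 0, 0, 0, 6.43, 0], [0, 0, 0, 0, 0, 6.43, 0], [0, 0, 0, 0, 0, 6.43, 0], [0, 0, 0, 0, 0, 0, 0]]}}

```text
t: 51.22
tool_pos: [0.4735, 0.0436, 0.1993]
tcp_rot: [0.201, 0.899, 0.082, -0.381]
ft_force: [-0.3, 0.4, -1.4]
finger_gap: 0.0149
gripper_force: 20.0
```

```bash
python3 - <<'E'
from pot import *
tip(); rim=[.662,-.0415,.075]
goto(*dip(rim,-25,45,-1,-.06))
E
```

```text
tip [0.5301 0.0167 0.1348] gap 0.01487325440465285 F 19.99888390302658 [-0.263   0.384  -1.3855] j [-0.0987  0.5869  1.4225  0.2494  1.8947 -1.2459]
rot deg [-0.2 -0.8 -0.3] rows 1.0 | shift cm before rot [-10.72   0.26 -10.59] after rot [-10.88   0.26 -10.43] rows 4.0
```

>>> {"name": "jog_arm", "arguments": {"motion": [[0, -2.15, 0.05, -2.1, 0, -0.15, 0], [0, -2.15, 0.05, -2.1, 0, -0.15, 0], [0, -2.15, 0.05, -2.1, 0, -0.15, 0], [0, -2.15, 0.05, -2.1, 0, -0.15, 0], [0, -2.15, 0.05, -2.1, 0, -0.15, 0], [0, 0, 0, 0, 0, 0, 0], [0, 0, 0, 0, 0, 0, 0]]}}

```text
t: 51.8
tool_pos: [0.6105, -0.0163, 0.2024]
tcp_rot: [0.2, 0.904, 0.081, -0.37]
ft_force: [0.3, 0.7, -1.0]
finger_gap: 0.0149
gripper_force: 20.0
```

```bash
python3 - <<'E'
from pot import *
tip(); rim=[.662,-.0415,.075]
goto(*dip(rim,-25,45,-1,.035))
s=eyes.read_camera('scene'); k=blobs(mask(s,"pink"),(300,180,470,320));print(cv2.boundingRect(k[0]))
E
```

```text
tip [ 0.6687 -0.0435  0.1394] gap 0.01485495834748852 F 19.999340772628784 [ 0.3047  0.674  -1.0168] j [-0.1524  0.8086  0.9608  0.2287  2.1166 -1.2447]
rot deg [-0.1  0.5 -0. ] rows 1.0 | shift cm before rot [-7.17 -0.08  7.14] after rot [-7.24 -0.11  7.08] rows 3.0
(352, 227, 46, 50)
```

>>> {"name": "jog_arm", "arguments": {"motion": [[0, -1.5, 0, 1.5, 0, 0, 0], [0, -2, 0, 2, 0, 0, 0], [0, -2, 0, 2, 0, 0, 0], [0, -1.5, 0, 1.5, 0, 0, 0], [0, 0, 0, 0, 0, 0, 0], [0, 0, 0, 0, 0, 0, 0], [0, 0, 0, 0, 0, 0, 0], [0, 0, 0, 0, 0, 0, 0], [0, 0, 0, 0, 0, 0, 0], [0, 0, 0, 0, 0, 0, 0]]}}

```text
t: 52.68
tool_pos: [0.6117, -0.0168, 0.1064]
tcp_rot: [0.2, 0.904, 0.081, -0.368]
ft_force: [0.0, 0.2, -0.2]
finger_gap: 0.0147
gripper_force: 20.0
```

```bash
python3 - <<'E'
from pot import *
tip(); s=eyes.read_camera('scene'); k=blobs(mask(s,"pink"),(300,180,470,320));print(cv2.boundingRect(k[0]))
E
```

```text
tip [ 0.6701 -0.044   0.0435] gap 0.014665711515144064 F 19.999288022518158 [ 0.0305  0.1993 -0.2157] j [-0.1528  0.8712  1.0705  0.2094  1.9451 -1.2885]
(352, 227, 46, 51)
```

>>> {"name": "jog_arm", "arguments": {"motion": [[0, 2, 0, -2, 0, 0, 0], [0, 2.4, 0, -2.4, 0, 0, 0], [0, 2.4, 0, -2.4, 0, 0, 0], [0, 1, 0, -1, 0, 0, 0], [0, 0, 0, 0, 0, -6.3, 0], [0, 0, 0, 0, 0, -6.3, 0], [0, 0, 0, 0, 0, -6.3, 0], [0, 0, 0, 0, 0, -6.3, 0], [0, 0, 0, 0, 0, -6.3, 0], [0, 0, 0, 0, 0, -6.3, 0], [0, 0, 0, 0, 0, -6.3, 0], [0, 0, 0, 0, 0, 0, 0]]}}

```text
t: 53.73
tool_pos: [0.6059, -0.0146, 0.217]
tcp_rot: [0.215, 0.977, -0.0, -0.003]
ft_force: [-0.8, -0.1, -0.7]
finger_gap: 0.0146
gripper_force: 20.0
```

```bash
python3 - <<'E'
from pot import *
goto(*rp(.09,.15)); tip()
E
```

```text
rot deg [-0.2 -0.2 59.1] rows 9.0 | shift cm before rot [-13.11 -29.18   6.68] after rot [-31.76  -3.79   6.7 ] rows 8.0
tip [ 0.6876 -0.0523  0.2165] gap 0.014564668294180239 F 19.99962955713272 [-0.7567 -0.1412 -0.6809] j [-0.0434  0.37    1.4806  0.0006  1.2965 -1.1818]
```

>>> {"name": "jog_arm", "arguments": {"motion": [[0, -1.45, -3.24, 0.1, 0, 0, 0], [0, -1.45, -3.24, 0.1, 0, 0, 0], [0, -1.45, -3.24, 0.1, 0, 0, 0], [0, -1.45, -3.24, 0.1, 0, 0, 0], [0, -1.45, -3.24, 0.1, 0, 0, 0], [0, -1.45, -3.24, 1.5, 0, 0, 0], [0, -1.45, -3.24, 1.5, 0, 0, 0], [0, -1.45, -3.24, 1.5, 0, 0, 0], [0, -1.45, -3.24, 1.5, 0, 0, 0], [0, 0, 0, 0, 0, 0, 6.57], [0, 0, 0, 0, 0, 0, 6.57], [0, 0, 0, 0, 0, 0, 6.57]]}}

```text
t: 54.73
tool_pos: [0.6056, -0.3373, 0.1488]
tcp_rot: [0.383, 0.924, 0.0, -0.005]
ft_force: [0.2, 0.2, -0.7]
finger_gap: 0.0143
gripper_force: 20.0
```

>>> {"name": "jog_arm", "arguments": {"motion": [[0, 0, 0, 0, 0, 0, 6.57], [0, 0, 0, 0, 0, 0, 6.57], [0, 0, 0, 0, 0, 0, 6.57], [0, 0, 0, 0, 0, 0, 6.57], [0, 0, 0, 0, 0, 0, 6.57], [0, 0, 0, 0, 0, 0, 6.57], [0, 0, 0, 0, 0, 0, 0], [0, 0, 0, 0, 0, 0, 0]]}}

```text
t: 55.4
tool_pos: [0.606, -0.3362, 0.1497]
tcp_rot: [0.668, 0.744, -0.001, -0.003]
ft_force: [0.7, -0.8, -0.7]
finger_gap: 0.015
gripper_force: 20.0
```

```bash
python3 held.py black .09
```

```text
[(270, 98, 100, 162), (306, 73, 23, 21)]
tail in tool frame [ 0.0869 -0.0012  0.0002]
rot deg [-0.3 -0.1 -0. ] rows 1.0 | shift cm before rot [ 0.19 -0.29  8.98] after rot [ 0.21 -0.35  8.98] rows 3.0
rot deg [-0.3 -0.1 -0. ] rows 1.0 | shift cm before rot [ 0.18 -0.28 11.18] after rot [ 0.21 -0.35 11.18] rows 3.0
[ 0.6059 -0.3361  0.1498]
```

>>> {"name": "jog_arm", "arguments": {"motion": [[0, 0.2, -0.33, 2, 0, 0, 0], [0, 0, 0, 3, 0, 0, 0], [0, 0, 0, 2.5, 0, 0, 0], [0, 0, 0, 2, 0, 0, 0], [0, 0, 0, 1.2, 0, 0, 0], [0, 0, 0, 0.4, 0, 0, 0], [0, 0, 0, 0, 0, 0, 0], [0, 0, 0, 0, 0, 0, 0], [0, 0, 0, 0, 0, 0, 0]]}}

```text
t: 56.2
tool_pos: [0.6027, -0.3345, 0.0408]
tcp_rot: [0.669, 0.743, -0.001, -0.001]
ft_force: [-0.5, 0.3, -1.0]
finger_gap: 0.0147
gripper_force: 20.0
```

>>> {"name": "jog_arm", "arguments": {"motion": [[4, 0, 0, 0, 0, 0, 0], [4, 0, 0, 0, 0, 0, 0], [4, 0, 0, 0, 0, 0, 0], [4, 0, 0, -0.5, 0, 0, 0], [4, 0, 0, -3, 0, 0, 0], [4, 0, 0, -4, 0, 0, 0], [4, 0, 0, -4, 0, 0, 0], [4, 0, 0, -3, 0, 0, 0], [4, 0, 0, -3, 0, 0, 0], [4, 0, 0, 0, 0, 0, 0]]}}

```text
t: 57.03
tool_pos: [0.6053, -0.3356, 0.2228]
tcp_rot: [0.669, 0.743, 0.0, 0.005]
ft_force: [0.5, -0.1, 0.8]
finger_gap: 0.0403
gripper_force: 0.0
```

```bash
python3 - <<'E'
from pot import *
potfind(); o=monitor.get_obs(); print(o['tool_pos'],o['t'])
s=eyes.read_camera('scene'); t=eyes.read_camera('top'); w=eyes.read_camera('wrist')
a=cv2.resize(s[90:390,130:430],(400,400)); 
cv2.imwrite('pics/fin.png',np.vstack([np.hstack([a,cv2.resize(w[:270,80:480],(400,270)) if 0 else cv2.resize(w[:280,60:460],(400,400))]),cv2.resize(t[120:270,170:470],(800,200))]))
E
```

```text
pot top (341.4439392089844, 144.82928466796875) (32.849029541015625, 32.924232482910156) [ 0.6601 -0.0423  0.075 ]
scene (353, 227, 45, 51)
[ 0.603  -0.3343  0.2164] 57.1333
```

View pics/fin.png

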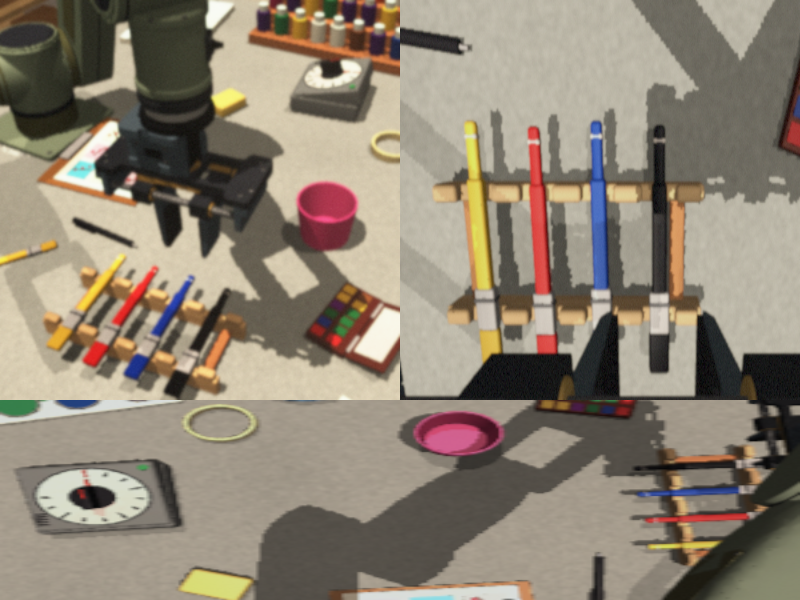

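All four brushes lie in their own notches: yellow, red, blue and black tails at (472,130), (535,130), (596,125) and (659,130) in the wrist view. The knob points at the red mark and the pot stands upright. Handing in.

```bash
python3 -c "
from bench import job
print(job.job_done())"
```

```text
the job is handed in; nothing more can be done
None
```

The job is handed in, though the hand-in returned no verdict: the timer knob is at its zero stop, the yellow, red, blue and black brushes were dipped in that order and lie in their own notches, and the last images show the pot upright where it stood.

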